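# Post-cure the printed pendants in the UV station

## Task

Get the printed pendants curing: take the crimping pliers that were left on the curing station's steel sheet and lay them flat in the wooden tray, and slide every build plate along the bench onto the sheet, side by side and fully inside the hood's walls - do not lift the plates, the prints are barely stuck to them. Once all the plates are on, push the hood over past upright so that it drops fully shut, then press the membrane key on its top firmly until it clicks, without ramming it. Leave the bead organiser, the glass dish and the ring cone where they are.

Things in the scene. Friction and masses are not known exactly. Their poses are not given: they have to be found in the camera images.
- sheet_center (a point): Centre of the UV curing station's exposure sheet, on the bench (z = 0): polished steel, 0.6 mm thick, 209 mm in this point's x by 252 mm in its y, open to the bench in front (-x) and at both sides while the hood is up. Along its far edge (+x, from 108 to 158 mm) stands a grey housing 264 mm wide, 30 mm high. x points away from the robot at yaw 0, z up. Fixed.
- hood_hinge (a point): Middle of the hood's hinge axis, 107.5 mm beyond the sheet's centre (+x) and 36 mm up, the axis along the sheet's y; this point turns with the hood. Hood: white plastic box open below and at the back, top 215 mm from hinge to front edge, 264 mm wide, 4 mm thick; front and side walls 30 mm deep, 4 mm thick, ending 2 mm above the bench when shut. 0.32 kg.
- hood (a joint): Angle of the hood, rad: 0 shut (top level, 36 mm up), 1.57 upright (front edge 251 mm up, its top face looking away from the robot), 2.0 leaning back on its stop, as it starts. Free hinge: past upright its weight swings it shut in about a second. Fully shut is under 0.03; a plate under a wall holds it open.
- hood_bar (a point): Middle of the hood's bar handle: 10 mm round bar, 80 mm long in y, its axis 30 mm off the hood's top face, 190 mm from the hinge, 20 mm to the left (+y) of the hood's middle. The top face is bare at more than 75 mm left of the hood's middle.
- key: Membrane start key: flat black disc 26 mm across on a grey panel on the hood's top face, 155 mm from the hinge, 85 mm right (-y) of the hood's middle. Origin: centre of its underside; its pressing face is 3 mm along its +z (39.5 mm above the bench, facing up, when the hood is shut). It gives only 1 mm and clicks at 4 N, then is solid; hold it a moment above 4 N, never 40 N.
- crimper_pivot (a point): Stainless crimping pliers, at first lying flat on the steel sheet, 0.1 kg. This point: centre of the pivot block (30 mm in x, 18 mm in y, 10 mm high), 5 mm above what they lie on; they balance near here: grip here. Jaws reach 47 mm to +x (13 mm wide), two handles 93 mm to -x (50 mm over their outsides, 10 mm thick).
- crimper_mid (a point): Middle of the length of the crimping pliers, 22 mm behind the pivot (-x of the pliers), half-way up.
- tray: Shallow open wooden tray fixed on the bench right of the station: 190 mm (its x) by 110 mm (its y) outside, walls 6 mm thick, 22 mm high, floor 6 mm thick. Origin: centre of its underside.
- organiser: Bystander: white plastic bead organiser with clear sliding lid, 80 x 150 x 34 mm. Origin: centre of its underside.
- dish: Bystander: round glass dish, 90 mm across, 26 mm high. Origin: centre of its underside.
- ringcone: Bystander: white ceramic ring cone, 42 mm across the foot, 74 mm high. Origin: centre of its underside.
- plate1_center (a point): Aluminium build plate: flat slab 60 mm (its x) by 46 mm (its y) by 12 mm, 0.09 kg, on the bench; this point is its centre, 6 mm up. On the middle of its top a small white printed pendant, at most 40 mm in x by 28 mm in y, its top 20 mm above the bench. Four to six such plates are there; this one may be absent.
- plate2_center (a point): Aluminium build plate: flat slab 60 mm (its x) by 46 mm (its y) by 12 mm, 0.09 kg, on the bench; this point is its centre, 6 mm up. On the middle of its top a small white printed pendant, at most 40 mm in x by 28 mm in y, its top 20 mm above the bench. Four to six such plates are there; this one may be absent.
- plate3_center (a point): Aluminium build plate: flat slab 60 mm (its x) by 46 mm (its y) by 12 mm, 0.09 kg, on the bench; this point is its centre, 6 mm up. On the middle of its top a small white printed pendant, at most 40 mm in x by 28 mm in y, its top 20 mm above the bench. Four to six such plates are there; this one may be absent.
- plate4_center (a point): Aluminium build plate: flat slab 60 mm (its x) by 46 mm (its y) by 12 mm, 0.09 kg, on the bench; this point is its centre, 6 mm up. On the middle of its top a small white printed pendant, at most 40 mm in x by 28 mm in y, its top 20 mm above the bench. Four to six such plates are there; this one may be absent.
- plate5_center (a point): Aluminium build plate: flat slab 60 mm (its x) by 46 mm (its y) by 12 mm, 0.09 kg, on the bench; this point is its centre, 6 mm up. On the middle of its top a small white printed pendant, at most 40 mm in x by 28 mm in y, its top 20 mm above the bench. Four to six such plates are there; this one may be absent.
- plate6_center (a point): Aluminium build plate: flat slab 60 mm (its x) by 46 mm (its y) by 12 mm, 0.09 kg, on the bench; this point is its centre, 6 mm up. On the middle of its top a small white printed pendant, at most 40 mm in x by 28 mm in y, its top 20 mm above the bench. Four to six such plates are there; this one may be absent.
Things that resemble listed ones, but are neither listed nor needed, are in the scene too. Leave any purple look-alike of the part that bears plate6_center alone.

How it is judged (in metres and radians):
On the way, in this order (a step that is already met when the one before it is completed fails the run):
1. every build plate lies flat on the steel sheet (x of plate1_center in the frame of sheet_center between -0.08 and 0.08 m and y of plate1_center in the frame of sheet_center between -0.102 and 0.102 m and height (world z) of each of plate1_center, plate2_center, plate3_center, plate4_center, plate5_center, plate6_center below 0.012 m and x of plate2_center in the frame of sheet_center between -0.08 and 0.08 m and y of plate2_center in the frame of sheet_center between -0.102 and 0.102 m and x of plate3_center in the frame of sheet_center between -0.08 and 0.08 m and y of plate3_center in the frame of sheet_center between -0.102 and 0.102 m and x of plate4_center in the frame of sheet_center between -0.08 and 0.08 m and y of plate4_center in the frame of sheet_center between -0.102 and 0.102 m and x of plate5_center in the frame of sheet_center between -0.08 and 0.08 m and y of plate5_center in the frame of sheet_center between -0.102 and 0.102 m and x of plate6_center in the frame of sheet_center between -0.08 and 0.08 m and y of plate6_center in the frame of sheet_center between -0.102 and 0.102 m), for 0.2 s.
2. the hood is fully shut over the plates (all of step 1 and value of joint hood below 0.03 rad), for 0.2 s.
3. the membrane key is pressed to its click with the hood shut (value of joint hood below 0.03 rad and contact force between the fingers and key above 4 N), for 0.1 s.
At the end, for the whole second after the job is handed in: Every plate lies flat on the sheet under the hood (centre within 80 mm in x and 102 mm in y of the sheet's centre), the hood is shut (under 0.03 rad) after the key took 4 N or more, and the pliers lie flat in the tray (middle within 50 mm in x and 40 mm in y of its centre, under 19 mm up) (all of step 2 and x of crimper_mid in the frame of tray between -0.05 and 0.05 m and y of crimper_mid in the frame of tray between -0.04 and 0.04 m and z of crimper_mid in the frame of tray below 0.019 m); the robot touches nothing.
It fails at once if a build plate is lifted clear of the bench (its centre more than 25 mm above it) (height (world z) of any of plate1_center, plate2_center, plate3_center, plate4_center, plate5_center, plate6_center above 0.025 m).
It fails at once if the key is rammed with more than 40 N (contact force between anything else and key above 40 N).
It fails at once if the organiser, the dish or the ring cone is moved by more than 15 mm (distance of any of organiser, dish, ringcone from where it was at the start of the episode above 0.015 m).
Of plate1, plate2, plate3, plate4, plate5, plate6 only 4 to 6 are there at a start; the rules pass over those that are not, and their reading is None.
At some moment in a run one of plate1, plate2, plate3, plate4, plate5, plate6 may be knocked a few centimetres aside while the robot is not near it.
Once in a run the grip may slacken for a moment while it holds something.
It also fails if it takes over 210 s, if anything falls off the work surface, if the arm or the gripper's body presses on something with over 40 N, if the wrist force passes 120 N, or if a joint passes its speed limit or range.

## Robot

A 6-joint arm with a two-finger parallel gripper is mounted at the origin on the work surface. World frame = base frame: x ahead of the robot, y to its left, z up, the work surface at z = 0. Lengths are in m, angles in degrees, forces in N, time in s.
With the tool pointing down it reaches from about 0.35 to 0.875 m from the base axis. Payload 4.2 kg.
Tool frame: the origin (TCP) lies midway between the tips of the shut fingers; the grasp point (between the pads) lies r.pinch_z behind it (r.pinch_z is the distance from the TCP to the grasp point, in m); z points along the fingers, y is the direction in which the jaws open and shut (so a half turn about z gives the same grasp; the last joint's range is limited). The gripper opens to 87 mm and grips with 3 to 60 N. Pads are 19 mm wide; open, the fingers measure 117 mm over their backs; the gripper's body (75 mm by 190 mm) begins 51 mm behind the grasp point.
Start: joints at [81.509, 22.042, 0.453, 0, -68.411, -14.817], TCP at [0.247, 0.574, 0.223] pointing down, gripper open.
Joint ranges: [-179.83, 179.83], [-69.29, 118.12], [-61.27, 80.66], [-181.25, 117.63], [-171.15, -9.14], [-177.46, 177.46]. Speed limits (degrees/s): [159.86, 159.86, 180, 180, 180, 180].

## Interface

Orientations are given as a 3x3 rotation matrix whose columns are the frame's x, y, z axes.
In Python, from station import r gives the robot as it stands. The module is installed in compiled form; this text tells all that it offers.
- The arm moves only by the tool play_rows, never from a script. Its argument "deltas" is a list of rows, each a list of 7 numbers: the shift along the tool's x, y, z in units of 25 mm (1.0 is 25 mm), then the turn, a rotation vector about the tool's x, y, z in units of 5 degrees (1.0 is 5 degrees), then the finger opening in mm, from 0 to 87. In form: [[tx, ty, tz, wx, wy, wz, fingers], ...]. A call has 1 to 12 rows; each row is the pose to reach, as a shift and turn from the pose commanded when the call began, along the tool's axes at that moment; what a row does not reach only later rows make up. A row lasts 1/10 s, in which the tool goes at most 50 mm and 8.59 degrees, less where a joint would pass 70% of its speed; a pose out of reach is approached as far as the arm can. A call with a gripper value outside its range is refused whole. The fingers move at their own pace and stop on an object; the grip force is fixed at half the most. Time passes only in rows, so rows that repeat a pose let the fingers close. It gives the time, the measured TCP pose, the force and the opening at its end, in the units of the state.
- r.sense(): the state, without advancing time (a new reading comes with each control period).
- r.capture(name): name is "scene" or "side" or "wrist"; returns a dict with "pixels" (420x560x3 uint8, red, green, blue), "camera_matrix" (3x3 intrinsics, pixels), "R" (3x3) and "t" (3): a world point X has camera coordinates R X + t; the wrist camera has in their place "T_tool_cam" (4x4, takes a point from camera to tool coordinates, whose origin is the TCP and whose axes are the flange's). Camera axes: x right, y down, z forward; pixel columns grow to the right and rows downward; lengths in m; the calibration is good to about 2 mm. A picture is of the moment at which its call begins: read the wrist's pose just before it. There is no depth.
- r.finish_job(): hands the job in, once; it reports no verdict.
Trained networks look in the newest picture that a camera, given by its name, has taken for a name from the list of things; names that differ only in an ending like _2 or _b are one class to them, and where a whole thing is asked for, a point or a joint stands for the part that bears it (a point fixed in the world has none). Each returns a list of dicts, best first, with "score" (0 to 1); they miss things now and then, are a little off and sometimes report something else, mostly with a low value. They report only what shows in the picture. A call takes as long as a camera call. They do not tell look-alikes from the thing itself.
- r.spot_in(camera, target): "centre" ([x, y, z] in m, in world coordinates, good to about 4 mm: the middle of the surface that is visible of it).
- r.cut_out(camera, target): "region" (420x560 bool, what is visible of it).
The state is a dict: "time_s": time; "joints": joint angles; "joint_velocities": joint speeds; "effort": joint torques, N m; "tcp_pos": TCP position; "ee_rot": TCP orientation; "wrist_force": force on the tool from outside, world axes, zero at the start; "moment": the same for the moment, N m; "gripper_width": opening from 0.0 (shut) to 1.0 (fully open).
Only numpy, scipy, OpenCV 4.12 (cv2) and the standard library are available. Lean on these libraries where they do the work, as an engineer would, in place of code of your own. Each camera call takes 0.05 s, during which the arm holds its last target.

## Working session

There is one attempt and no reset: what is moved stays moved. The work goes in short steps, Python scripts to look and compute and a tool call to move; the robot and the scene stay as the last step left them, time stands still between calls to the robot, and variables do not carry over. Pictures are saved under pics/ and viewed, and the job is handed in when it is done.

Besides the shell and the picture viewer there is one more tool, called after "Emit:" in YAML: its name, and indented under it one key for each argument. play_rows: Moves the arm, as the interface text tells. Its arguments: {"type":"object","properties":{"deltas":{"type":"array","items":{"type":"array","items":{"type":"number"}}}},"required":["deltas"]}

```bash
ls; mkdir -p pics
cat > h.py <<'E'
import numpy as np, cv2
from station import r
def save(n,f):
    c=r.capture(n); cv2.imwrite('pics/'+f,cv2.cvtColor(c['pixels'],cv2.COLOR_RGB2BGR)); return c
def ray(c,u,v,z,pose=None):
    K=np.array(c['camera_matrix']); d=np.linalg.inv(K)@[u,v,1]
    if 'R' in c:
        R=np.array(c['R']);t=np.array(c['t']); o=-R.T@t; d=R.T@d
    else:
        T=np.array(c['T_tool_cam']); p,Q=pose
        o=Q@T[:3,3]+p; d=Q@T[:3,:3]@d
    s=(z-o[2])/d[2]; return o+s*d
E
python3 - <<'E'
from h import *
np.set_printoptions(precision=4,suppress=True)
s=r.sense(); print(s); print(r.pinch_z)
for n in ['scene','side','wrist']:
    c=save(n,n+'0.png')
    if 'R' in c: print(n,-np.array(c['R']).T@c['t'])
    for t in ['plate1_center','crimper_pivot','tray','organiser','dish','ringcone','hood','key','hood_bar']:
        try:
            for d in r.spot_in(n,t): print(n,t,np.array(d['centre']),round(d['score'],2))
        except Exception as e: print(n,t,e)
print(r.sense()['time_s'])
E
```

```text
pics
{'time_s': 0.0, 'joints': array([ 81.5083,  22.0901,   0.3786,  -0.0293, -68.4106, -14.8163]), 'joint_velocities': array([-0.0162, -0.0112, -0.0881, -0.0331,  0.004 , -0.1287]), 'effort': array([ -0.0011, -39.067 ,  18.7405,   4.22  ,   0.011 ,  -0.0002]), 'tcp_pos': array([0.247 , 0.5734, 0.2215]), 'ee_rot': array([[ 0.9183, -0.3958, -0.0008],
       [-0.3958, -0.9183, -0.002 ],
       [ 0.0001,  0.0022, -1.    ]]), 'wrist_force': array([ 0.0072, -0.0122,  0.3159]), 'moment': array([ 0.0438, -0.0341,  0.0179]), 'gripper_width': 1.0048252832231923}
0.0187
scene [1.1102 0.5376 0.777 ]
scene plate1_center [0.4467 0.286  0.0148] 0.85
scene plate1_center [ 0.4544 -0.3803  0.0056] 0.25
scene crimper_pivot [ 0.4722 -0.1343  0.0121] 0.55
scene tray [ 0.4543 -0.381   0.0038] 0.59
scene organiser [0.7027 0.3578 0.0337] 0.74
scene dish [0.3159 0.3542 0.0159] 0.64
scene ringcone [ 0.6752 -0.3508  0.0201] 0.46
scene hood [ 0.6799 -0.0673  0.2116] 0.66
scene key [0.314  0.3557 0.0147] 0.51
scene hood_bar [ 0.6783 -0.0695  0.211 ] 0.56
side [-0.1185 -0.8965  0.7558]
side plate1_center [0.4396 0.2727 0.0151] 0.7
side crimper_pivot [ 0.4756 -0.1382  0.0076] 0.87
side tray [ 0.4932 -0.3718  0.0086] 0.61
side tray [ 0.6634 -0.364   0.0227] 0.36
side organiser [0.6854 0.3319 0.0346] 0.65
side organiser [0.5533 0.1417 0.0185] 0.47
side organiser [ 0.4742 -0.1345  0.0048] 0.18
side dish [0.3344 0.3737 0.02  ] 0.6
side ringcone [ 0.6637 -0.363   0.0238] 0.55
side hood [ 0.6515 -0.1309  0.147 ] 0.71
side hood_bar [ 0.652  -0.1292  0.1421] 0.74
wrist dish [0.3281 0.3477 0.0126] 0.8
1.5
```

View pics/scene0.png

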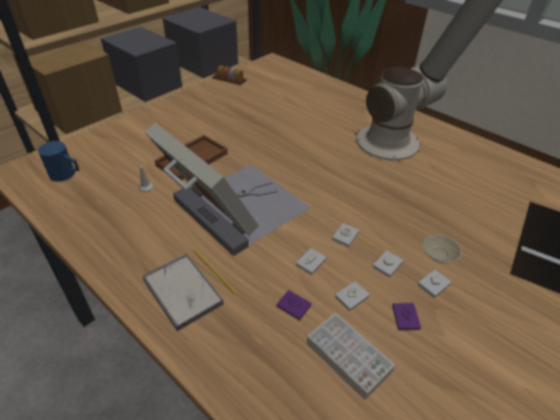

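View pics/side0.png

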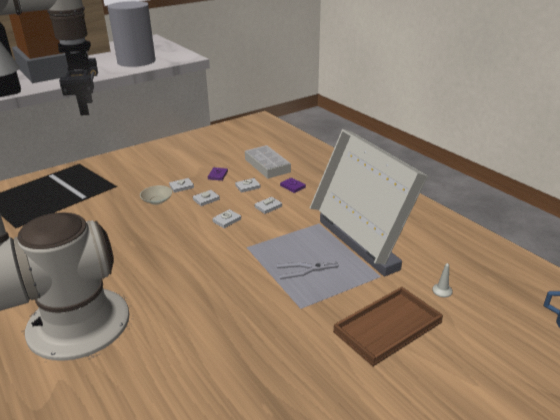

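View pics/wrist0.png

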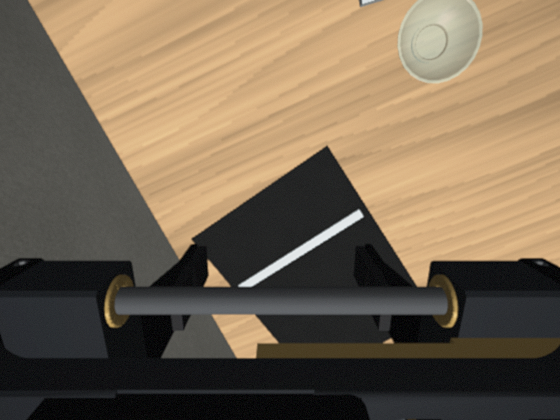

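Scene picture: five silver plates at about (311,261), (345,234), (388,263), (352,295), (434,283). Two purple look-alikes sit at (294,304) and (406,316), the pliers lie on the sheet at (258,190), and the tray is at (192,157). I'll enlarge parts of it for measuring.

Run:
```python
import cv2
a=cv2.imread('pics/scene0.png'); b=cv2.imread('pics/side0.png')
cv2.imwrite('pics/sz1.png',cv2.resize(a[205:345,270:470],None,fx=4,fy=4,interpolation=cv2.INTER_CUBIC))
cv2.imwrite('pics/sz2.png',cv2.resize(a[110:260,130:330],None,fx=4,fy=4,interpolation=cv2.INTER_CUBIC))
cv2.imwrite('pics/sz3.png',cv2.resize(b[210:370,240:460],None,fx=3.6,fy=3.6,interpolation=cv2.INTER_CUBIC))
cv2.imwrite('pics/sz4.png',cv2.resize(b[140:240,130:330],None,fx=4,fy=4,interpolation=cv2.INTER_CUBIC))
```

```text
(no output)
```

View pics/sz1.png

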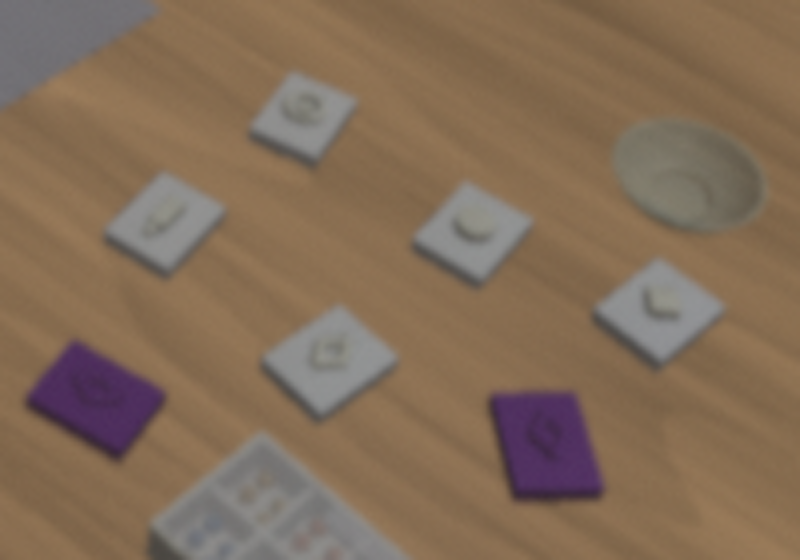

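View pics/sz2.png

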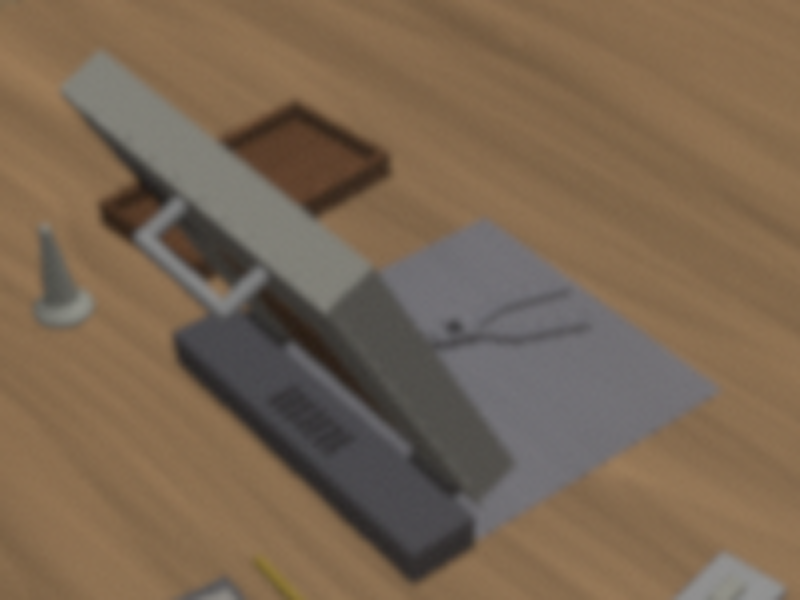

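View pics/sz3.png

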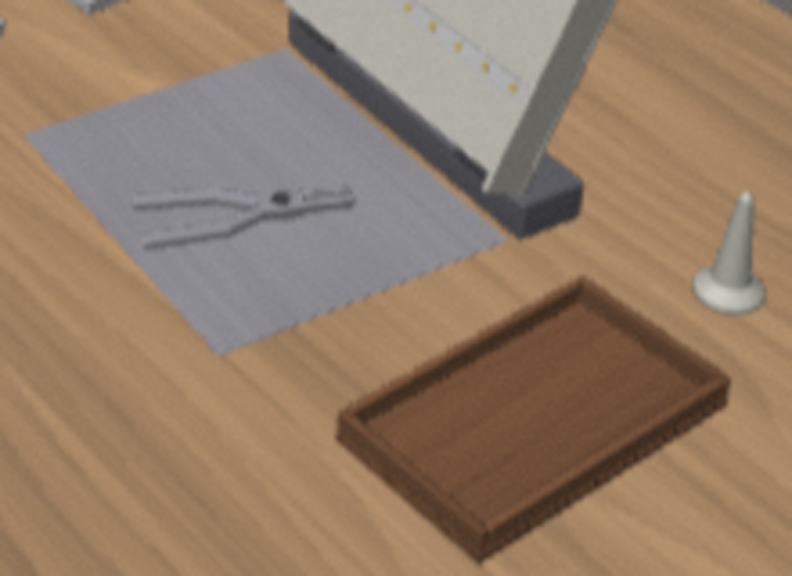

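View pics/sz4.png

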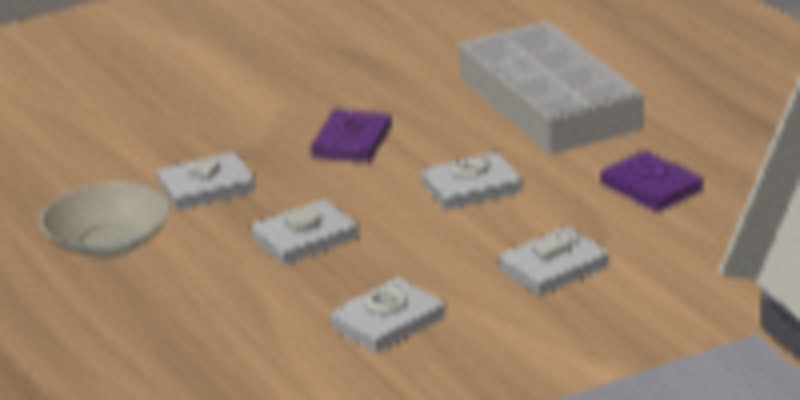

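```bash
cat > m0.py <<'E'
from h import *
np.set_printoptions(precision=4,suppress=True)
cs=r.capture('scene'); cd=r.capture('side')
def cvt(p,x0,y0,f): return (x0+(p[0]+.5)/f-.5, y0+(p[1]+.5)/f-.5)
def fit(name,c,pts,x0,y0,f,z):
    P=np.array([ray(c,*cvt(p,x0,y0,f),z)[:2] for p in pts])
    print(name,'c',P.mean(0)); 
    for i in range(len(P)):
        d=P[(i+1)%len(P)]-P[i]; print('   ',P[i],'len %.1f ang %.1f'%(np.linalg.norm(d)*1000,np.degrees(np.arctan2(d[1],d[0]))))
S=(270,205,4)
fit('A',cs,[(295,70),(357,101),(313,155),(248,129)],*S,.012)
fit('B',cs,[(165,171),(226,211),(165,266),(104,229)],*S,.012)
fit('C',cs,[(467,181),(533,221),(480,275),(412,236)],*S,.012)
fit('D',cs,[(339,305),(399,354),(321,410),(261,358)],*S,.012)
fit('E',cs,[(659,258),(725,304),(658,357),(594,310)],*S,.012)
fit('purp1',cs,[(76,341),(165,394),(120,452),(27,394)],*S,.012)
fit('purp2',cs,[(575,391),(602,490),(514,492),(491,396)],*S,.012)
S=(130,140,4)
fit('sA',cd,[(400,278),(445,309),(375,339),(331,313)],*S,.012)
fit('sB',cd,[(563,228),(608,255),(540,281),(500,258)],*S,.012)
fit('sC',cd,[(325,200),(358,230),(285,250),(252,228)],*S,.012)
fit('sD',cd,[(490,152),(522,182),(453,197),(422,176)],*S,.012)
fit('sE',cd,[(237,151),(255,183),(192,198),(158,174)],*S,.012)
S=(240,210,3.6)
fit('sheet',cd,[(283,50),(502,240),(220,354),(27,135)],*S,.0006)
fit('tray',cd,[(584,278),(729,380),(482,540),(340,415)],*S,.022)
fit('pl hL, hR, pivot,jaw',cd,[(135,202),(147,244),(281,199),(353,197)],*S,.008)
S=(130,110,4)
fit('sheet: FR FL  ',cs,[(485,219),(719,390)],*S,.0006)
fit('housing back R, L, front L',cs,[(176,335),(412,550),(474,520)],*S,.03)
E
python3 m0.py
```

```text
A c [0.4359 0.1544]
    [0.4085 0.1276] len 44.9 ang 95.8
    [0.404  0.1722] len 57.0 ang 7.6
    [0.4605 0.1798] len 42.9 ang -76.4
    [0.4706 0.1381] len 62.9 ang -170.4
B c [0.5613 0.1478]
    [0.5326 0.1237] len 46.0 ang 90.6
    [0.5322 0.1697] len 56.4 ang 0.7
    [0.5886 0.1704] len 43.1 ang -85.5
    [0.5919 0.1274] len 59.4 ang -176.5
C c [0.4425 0.2813]
    [0.4137 0.2588] len 45.1 ang 89.9
    [0.4138 0.3039] len 56.2 ang -0.6
    [0.47   0.3034] len 44.2 ang -86.7
    [0.4726 0.2592] len 58.9 ang -179.6
D c [0.5746 0.275 ]
    [0.5429 0.2581] len 43.4 ang 83.7
    [0.5477 0.3012] len 59.4 ang -9.0
    [0.6064 0.2919] len 43.5 ang -96.3
    [0.6016 0.2487] len 59.4 ang 170.9
E c [0.4198 0.3881]
    [0.3879 0.371 ] len 43.3 ang 83.9
    [0.3925 0.4141] len 60.0 ang -9.2
    [0.4517 0.4044] len 41.8 ang -96.1
    [0.4473 0.3629] len 59.9 ang 172.2
purp1 c [0.6805 0.2002]
    [0.6622 0.169 ] len 57.5 ang 96.9
    [0.6553 0.2261] len 43.8 ang 8.1
    [0.6987 0.2323] len 59.3 ang -83.3
    [0.7057 0.1734] len 43.7 ang -174.3
purp2 c [0.5413 0.3878]
    [0.5028 0.383 ] len 60.
[... 1170 characters left out ...]
] len 204.6 ang -5.2
tray c [ 0.4969 -0.3737]
    [ 0.5908 -0.3174] len 106.9 ang -89.4
    [ 0.5919 -0.4243] len 189.2 ang -178.0
    [ 0.4027 -0.4308] len 108.6 ang 90.4
    [ 0.4021 -0.3222] len 188.8 ang 1.5
pl hL, hR, pivot,jaw c [ 0.4728 -0.1312]
    [ 0.4295 -0.0896] len 42.8 ang -114.9
    [ 0.4115 -0.1285] len 95.4 ang -7.5
    [ 0.5061 -0.1409] len 45.5 ang -33.1
    [ 0.5442 -0.1657] len 137.7 ang 146.4
sheet: FR FL   c [ 0.4029 -0.1025]
    [ 0.3909 -0.2263] len 248.9 ang 84.4
    [0.415  0.0214] len 248.9 ang -95.6
housing back R, L, front L c [ 0.6505 -0.0794]
    [ 0.6495 -0.251 ] len 254.0 ang 85.0
    [0.6718 0.002 ] len 42.4 ang 168.3
    [0.6302 0.0106] len 262.3 ang -85.8
```

```bash
cat > plan.py <<'E'
# usage: plan.py x y z yaw  -> deltas from tracked commanded pose; 'commit' recorded
import sys,json,os
from h import *
np.set_printoptions(precision=4,suppress=True)
F='cmd.json'
def Rz(yaw):
    a=np.radians(yaw); return np.array([[np.cos(a),np.sin(a),0],[np.sin(a),-np.cos(a),0],[0,0,-1]])
st=json.load(open(F)) if os.path.exists(F) else [0.247,0.574,0.223,-23.317]
s=r.sense(); R=s['ee_rot']
my=np.degrees(np.arctan2(R[1,0],R[0,0]))
print('t %.1f'%s['time_s'],'meas',s['tcp_pos'],'yaw %.2f'%my,'cmd',np.array(st),'F',s['wrist_force'],'w',round(s['gripper_width']*87,1))
ds=s['tcp_pos']-st[:3]
if np.linalg.norm(ds)>.004 or abs(my-st[3])>1: print('!! tracked differs',ds)
cur=st
for a in sys.argv[1:]:
    x,y,z,yaw=[float(v) for v in a.split(',')]
    d=Rz(st[3]).T@(np.array([x,y,z])-st[:3])/.025
    d=np.round(d,2); w=round(-(yaw-st[3])/5,2)
    print(list(d)+[0,0,w],'mm',np.round(np.linalg.norm(np.array([x,y,z])-cur[:3])*1000))
    cur=list(np.array(st[:3])+Rz(st[3])@(d*.025))+[st[3]-w*5]
if len(sys.argv)>1: json.dump([float(v) for v in cur],open(F,'w'))
E
python3 plan.py 0.48,-0.135,0.22,-23.3
python3 -c "
from h import *
print(r.capture('wrist')['T_tool_cam'])"
```

```text
t 1.6 meas [0.2473 0.574  0.2226] yaw -23.31 cmd [  0.247   0.574   0.223 -23.317] F [-1.4045 -1.3737  0.1186] w 86.8
[np.float64(19.78), np.float64(22.35), np.float64(0.12), 0, 0, -0.0] mm 746.0
[[ 1.28585427e-03 -9.55807536e-01 -2.93990308e-01  8.12154659e-02]
 [ 9.99999137e-01  1.30872808e-03  1.18918886e-04  4.26639555e-04]
 [ 2.71089803e-04 -2.93990207e-01  9.55808393e-01 -1.62057511e-01]
 [ 0.00000000e+00  0.00000000e+00  0.00000000e+00  1.00000000e+00]]
```

Emit:
play_rows:
  deltas:
    - [19.78,22.35,0.12,0,0,0,87]
    - [19.78,22.35,0.12,0,0,0,87]
    - [19.78,22.35,0.12,0,0,0,87]
    - [19.78,22.35,0.12,0,0,0,87]
    - [19.78,22.35,0.12,0,0,0,87]
    - [19.78,22.35,0.12,0,0,0,87]
    - [19.78,22.35,0.12,0,0,0,87]
    - [19.78,22.35,0.12,0,0,0,87]
    - [19.78,22.35,0.12,0,0,0,87]
    - [19.78,22.35,0.12,0,0,0,87]
    - [19.78,22.35,0.12,0,0,0,87]
    - [19.78,22.35,0.12,0,0,0,87]

```text
time_s: 2.85
tcp_pos: [0.435, 0.0021, 0.2207]
ee_rot: [[0.919, -0.395, 0.002], [-0.395, -0.919, 0.001], [0.001, -0.001, -1.0]]
wrist_force: [0.8, 0.4, 0.6]
gripper_width: 0.998
```

```bash
python3 plan.py
```

```text
t 2.9 meas [0.435  0.0021 0.2207] yaw -23.28 cmd [  0.48    -0.1348   0.22   -23.317 ] F [0.8306 0.3957 0.631 ] w 86.8
!! tracked differs [-0.0449  0.1369  0.0007]
```

```bash
echo '[0.4344,0.0039,0.2206,-23.317]'>cmd.json; python3 plan.py 0.45,-0.122,0.22,-23.317
```

```text
t 2.9 meas [0.435  0.0021 0.2207] yaw -23.28 cmd [  0.4344   0.0039   0.2206 -23.317 ] F [0.8306 0.3957 0.631 ] w 86.8
[np.float64(2.57), np.float64(4.38), np.float64(0.02), 0, 0, -0.0] mm 127.0
```

Emit:
play_rows:
  deltas:
    - [2.57,4.38,0.02,0,0,0,50]
    - [2.57,4.38,0.02,0,0,0,50]
    - [2.57,4.38,0.02,0,0,0,50]
    - [2.57,4.38,0.02,0,0,0,50]
    - [2.57,4.38,0.02,0,0,0,50]
    - [2.57,4.38,0.02,0,0,0,50]

```text
time_s: 3.45
tcp_pos: [0.4503, -0.1214, 0.2197]
ee_rot: [[0.919, -0.395, 0.0], [-0.395, -0.919, 0.0], [0.0, -0.0, -1.0]]
wrist_force: [-0.5, 0.7, -0.7]
gripper_width: 0.595
```

```bash
cat > wr.py <<'E'
import sys
from h import *
np.set_printoptions(precision=4,suppress=True)
s=r.sense(); c=save('wrist',sys.argv[1])
for t in sys.argv[2:]:
    for d in r.spot_in('wrist',t): print(t,np.array(d['centre']),round(d['score'],2))
import pickle; pickle.dump((dict(c),s['tcp_pos'],s['ee_rot']),open('w.pkl','wb'))
E
python3 plan.py; python3 wr.py w1.png crimper_pivot crimper_mid
```

```text
t 3.5 meas [ 0.4503 -0.1214  0.2197] yaw -23.26 cmd [  0.4501  -0.1221   0.2201 -23.317 ] F [-0.5154  0.6547 -0.7343] w 51.7
crimper_pivot [ 0.4815 -0.1366  0.0122] 0.92
crimper_mid [ 0.4799 -0.1378  0.0039] 0.69
```

View pics/w1.png

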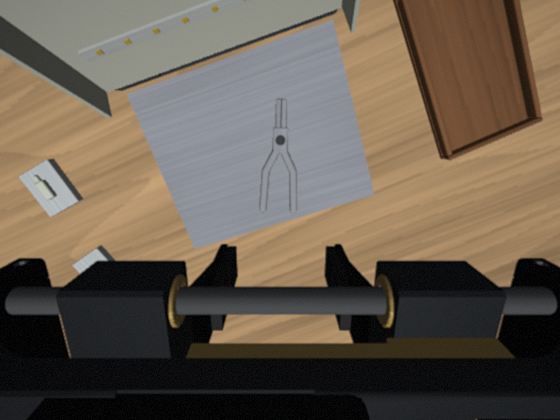

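Wrist view: the pliers' pivot is at (281,141), the jaw tip at (281,99), and the handle ends at (263,211) and (293,210). The pliers lie almost exactly in line with the tool.

```bash
cat > px.py <<'E'
import sys,pickle
from h import *
np.set_printoptions(precision=4,suppress=True)
c,p,Q=pickle.load(open('w.pkl','rb'))
for a in sys.argv[1:]:
    u,v,z=[float(x) for x in a.split(',')]; print(a,ray(c,u,v,z,(p,Q)))
E
python3 px.py 281,141,.0106 281,99,.008 278,210.5,.008 336,22,.0006 373,191,.0006 194,247,.0006 120,95,.0006
```

```text
281,141,.0106 [ 0.4997 -0.1434  0.0106]
281,99,.008 [ 0.5434 -0.1621  0.008 ]
278,210.5,.008 [ 0.4202 -0.1052  0.008 ]
336,22,.0006 [ 0.5934 -0.2498  0.0006]
373,191,.0006 [ 0.394  -0.2277  0.0006]
194,247,.0006 [0.4154 0.0224 0.0006]
120,95,.0006 [0.6227 0.0108 0.0006]
```

```bash
python3 plan.py 0.4995,-0.143,0.07,-24.6 0.4995,-0.143,0.003,-24.6
```

```text
t 3.6 meas [ 0.4504 -0.1211  0.2198] yaw -23.20 cmd [  0.4501  -0.1221   0.2201 -23.317 ] F [ 0.1061 -0.2994  0.1423] w 50.2
[np.float64(2.15), np.float64(-0.01), np.float64(6.0), 0, 0, 0.26] mm 159.0
[np.float64(2.15), np.float64(-0.01), np.float64(8.68), 0, 0, 0.26] mm 67.0
```

Emit:
play_rows:
  deltas:
    - [2.15,-0.01,2.0,0,0,0.26,45]
    - [2.15,-0.01,4.0,0,0,0.26,45]
    - [2.15,-0.01,6.0,0,0,0.26,45]
    - [2.15,-0.01,7.0,0,0,0.26,45]
    - [2.15,-0.01,8.0,0,0,0.26,45]
    - [2.15,-0.01,8.4,0,0,0.26,45]
    - [2.15,-0.01,8.68,0,0,0.26,45]
    - [2.15,-0.01,8.68,0,0,0.26,45]
    - [2.15,-0.01,8.68,0,0,0.26,5]
    - [2.15,-0.01,8.68,0,0,0.26,5]
    - [2.15,-0.01,8.68,0,0,0.26,5]
    - [2.15,-0.01,8.68,0,0,0.26,5]

```text
time_s: 4.8
tcp_pos: [0.5002, -0.1431, 0.0034]
ee_rot: [[0.909, -0.417, 0.001], [-0.417, -0.909, 0.0], [0.001, -0.001, -1.0]]
wrist_force: [-0.8, -0.0, -0.3]
gripper_width: 0.243
```

```bash
python3 plan.py 0.4995,-0.143,0.06,-24.6 0.519,-0.374,0.06,0
```

```text
t 4.8 meas [ 0.5002 -0.1431  0.0034] yaw -24.62 cmd [  0.4995  -0.1431   0.0031 -24.617 ] F [-0.8382 -0.0405 -0.2788] w 21.1
[np.float64(-0.0), np.float64(-0.0), np.float64(-2.28), 0, 0, -0.0] mm 57.0
[np.float64(4.56), np.float64(8.07), np.float64(-2.28), 0, 0, -4.92] mm 232.0
```

Emit:
play_rows:
  deltas:
    - [0,0,0,0,0,0,5]
    - [0,0,0,0,0,0,5]
    - [0,0,-0.8,0,0,0,5]
    - [0,0,-1.6,0,0,0,5]
    - [0,0,-2.28,0,0,0,5]
    - [0,0,-2.28,0,0,0,5]

```text
time_s: 5.4
tcp_pos: [0.5013, -0.1431, 0.0614]
ee_rot: [[0.909, -0.416, 0.005], [-0.416, -0.909, -0.0], [0.004, -0.002, -1.0]]
wrist_force: [0.4, -0.2, -2.4]
gripper_width: 0.197
```

```bash
echo '[0.4995,-0.1431,0.0601,-24.617]'>cmd.json; python3 wr.py w2.png; python3 plan.py 0.519,-0.374,0.06,0 0.519,-0.374,0.0105,0
```

```text
t 5.5 meas [ 0.5001 -0.143   0.06  ] yaw -24.63 cmd [  0.4995  -0.1431   0.0601 -24.617 ] F [-0.8541 -0.4931 -1.1604] w 17.6
[np.float64(4.56), np.float64(8.07), np.float64(0.0), 0, 0, -4.92] mm 232.0
[np.float64(4.56), np.float64(8.07), np.float64(1.98), 0, 0, -4.92] mm 50.0
```

View pics/w2.png

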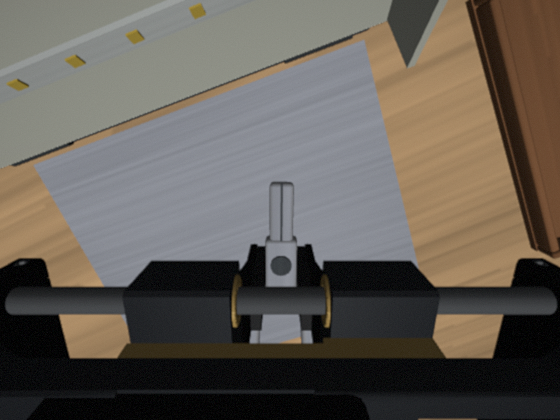

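The pliers are held by the block at (281,265), with an opening of 17.6 mm. I'll carry them to above the tray.

Emit:
play_rows:
  deltas:
    - [0.65,1.15,0,0,0,-0.7,5]
    - [1.3,2.3,0,0,0,-1.4,5]
    - [1.95,3.46,0,0,0,-2.1,5]
    - [2.6,4.6,0,0,0,-2.8,5]
    - [3.26,5.76,0,0,0,-3.5,5]
    - [3.9,6.9,0,0,0,-4.2,5]
    - [4.56,8.07,0,0,0,-4.92,5]
    - [4.56,8.07,0,0,0,-4.92,5]
    - [4.56,8.07,0,0,0,-4.92,5]

```text
time_s: 6.35
tcp_pos: [0.518, -0.374, 0.0573]
ee_rot: [[1.0, -0.003, -0.003], [-0.003, -1.0, 0.002], [-0.003, -0.002, -1.0]]
wrist_force: [-0.8, 0.7, -0.7]
gripper_width: 0.201
```

```bash
echo '[0.519,-0.374,0.0601,-0.017]'>cmd.json; python3 wr.py w3.png; python3 plan.py 0.519,-0.374,0.0105,0; python3 -c "
from h import *
save('side','side3.png')"
```

```text
t 6.4 meas [ 0.5182 -0.3733  0.0577] yaw -0.08 cmd [ 0.519  -0.374   0.0601 -0.017 ] F [-0.1108  0.8297 -1.976 ] w 17.2
[np.float64(0.0), np.float64(0.0), np.float64(1.98), 0, 0, -0.0] mm 50.0
```

View pics/w3.png

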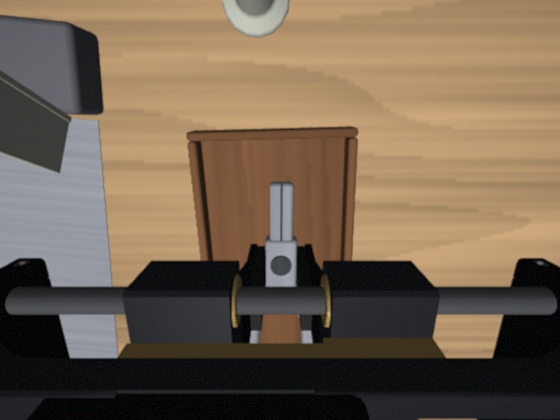

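View pics/side3.png

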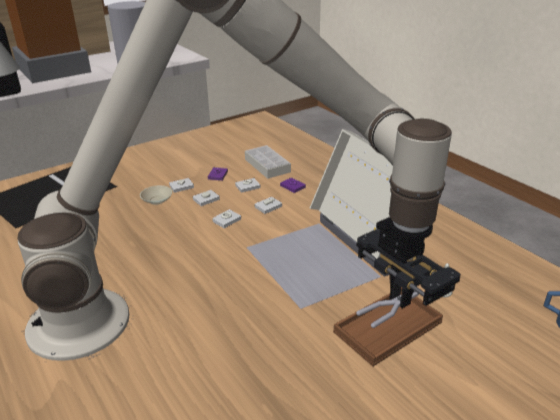

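Emit:
play_rows:
  deltas:
    - [0,0,0.7,0,0,0,5]
    - [0,0,1.4,0,0,0,5]
    - [0,0,1.9,0,0,0,5]
    - [0,0,2.02,0,0,0,5]
    - [0,0,2.02,0,0,0,5]
    - [0,0,2.02,0,0,0,35]
    - [0,0,2.02,0,0,0,35]
    - [0,0,2.02,0,0,0,35]
    - [0,0,1,0,0,0,35]
    - [0,0,-0.5,0,0,0,35]
    - [0,0,-2.0,0,0,0,35]
    - [0,0,-2.0,0,0,0,87]

```text
time_s: 7.65
tcp_pos: [0.5231, -0.376, 0.1165]
ee_rot: [[1.0, 0.001, 0.011], [0.001, -1.0, -0.007], [0.011, 0.007, -1.0]]
wrist_force: [0.3, -0.9, 0.3]
gripper_width: 0.438
```

```bash
echo '[0.519,-0.374,0.1101,-0.017]'>cmd.json; python3 wr.py w4.png crimper_pivot; python3 -c "
from h import *
save('side','side4.png')
for d in r.spot_in('side','crimper_pivot'): print(d['centre'],d['score'])"
python3 plan.py 0.562,-0.06,0.11,0 0.562,0.147,0.11,0
```

```text
crimper_pivot [ 0.5054 -0.3764  0.0171] 0.79
[0.4908, -0.376, 0.0162] 0.81
t 7.8 meas [ 0.5187 -0.3735  0.1087] yaw -0.03 cmd [ 0.519  -0.374   0.1101 -0.017 ] F [-0.1917 -0.1625 -0.4128] w 51.7
[np.float64(1.72), np.float64(-12.56), np.float64(0.0), 0, 0, -0.0] mm 317.0
[np.float64(1.71), np.float64(-20.84), np.float64(0.0), 0, 0, -0.0] mm 207.0
```

View pics/w4.png

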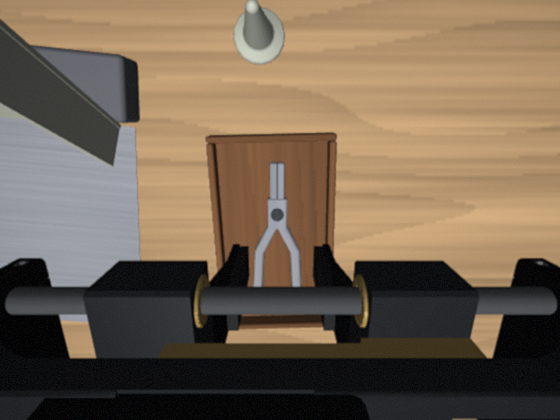

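View pics/side4.png

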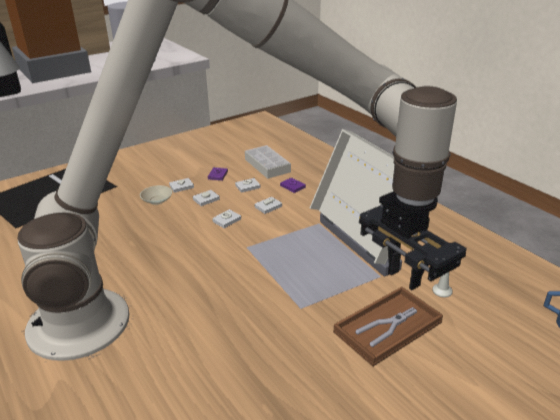

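The pliers lie flat in the tray, with the pivot at (277,215) in the wrist view. Next I move above plate B.

```bash
echo '[0.519,-0.374,0.1101,-0.017]'>cmd.json; python3 plan.py 0.46,-0.06,0.15,0 0.55,0.12,0.2,0
```

```text
t 7.8 meas [ 0.5187 -0.3735  0.1087] yaw -0.03 cmd [ 0.519  -0.374   0.1101 -0.017 ] F [-0.1917 -0.1625 -0.4128] w 51.7
[np.float64(-2.36), np.float64(-12.56), np.float64(-1.6), 0, 0, -0.0] mm 322.0
[np.float64(1.23), np.float64(-19.76), np.float64(-3.6), 0, 0, -0.0] mm 207.0
```

Emit:
play_rows:
  deltas:
    - [-2.36,-12.56,-1.6,0,0,0,87]
    - [-2.36,-12.56,-1.6,0,0,0,87]
    - [-2.36,-12.56,-1.6,0,0,0,87]
    - [-2.36,-12.56,-1.6,0,0,0,87]
    - [-2.36,-12.56,-1.6,0,0,0,87]
    - [-2.36,-12.56,-1.6,0,0,0,87]
    - [-2.36,-12.56,-1.6,0,0,0,87]
    - [1.23,-19.76,-3.6,0,0,0,87]
    - [1.23,-19.76,-3.6,0,0,0,87]
    - [1.23,-19.76,-3.6,0,0,0,87]
    - [1.23,-19.76,-3.6,0,0,0,87]
    - [1.23,-19.76,-3.6,0,0,0,87]

```text
time_s: 9.05
tcp_pos: [0.5527, 0.1243, 0.1994]
ee_rot: [[1.0, 0.004, 0.002], [0.004, -1.0, 0.0], [0.002, -0.0, -1.0]]
wrist_force: [-0.0, -0.6, 0.4]
gripper_width: 0.997
```

```bash
python3 plan.py; python3 wr.py w5.png plate1_center
```

```text
t 9.1 meas [0.5527 0.1243 0.1994] yaw 0.25 cmd [ 0.5499  0.12    0.2001 -0.017 ] F [-0.0427 -0.5531  0.4407] w 86.7
!! tracked differs [ 0.0028  0.0043 -0.0007]
plate1_center [0.4581 0.2819 0.0164] 0.59
```

View pics/w5.png

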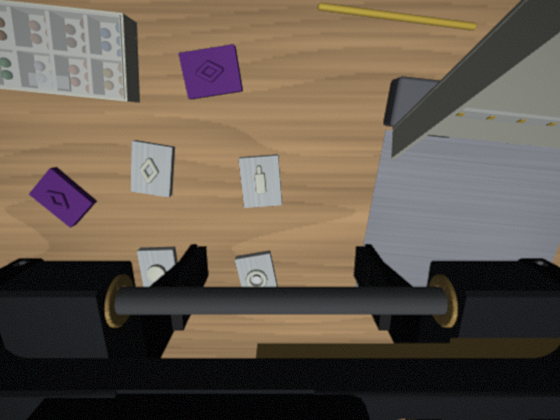

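Wrist view: plate B is centred at (261,181) and plate D at (152,169), both silver. The purple look-alikes are at (211,71) and (62,197).

```bash
python3 plan.py; python3 wr.py w6.png; python3 px.py 241,158,.012 279,154,.012 282,204,.012 244,207,.012 260.5,181,.012 132,141,.012 174,146,.012 171,197,.012 130,191,.012 152,169,.012
```

```text
t 9.2 meas [0.5501 0.1212 0.1981] yaw 0.10 cmd [ 0.5499  0.12    0.2001 -0.017 ] F [-0.6107  0.0324 -0.9861] w 87.1
241,158,.012 [0.5861 0.166  0.012 ]
279,154,.012 [0.5907 0.1225 0.012 ]
282,204,.012 [0.5315 0.1188 0.012 ]
244,207,.012 [0.5276 0.1645 0.012 ]
260.5,181,.012 [0.5594 0.1441 0.012 ]
132,141,.012 [0.6047 0.2879 0.012 ]
174,146,.012 [0.5994 0.2412 0.012 ]
171,197,.012 [0.5398 0.2508 0.012 ]
130,191,.012 [0.547  0.2985 0.012 ]
152,169,.012 [0.5732 0.2693 0.012 ]
```

View pics/w6.png

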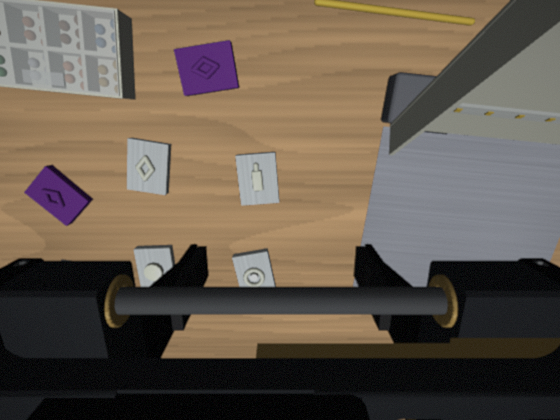

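```bash
python3 plan.py 0.560,0.146,0.06,4 0.560,0.146,0.005,4
```

```text
t 9.2 meas [0.5492 0.1199 0.1979] yaw 0.02 cmd [ 0.5499  0.12    0.2001 -0.017 ] F [-0.9576 -0.1532 -1.1035] w 86.9
[np.float64(0.4), np.float64(-1.04), np.float64(5.6), 0, 0, -0.8] mm 143.0
[np.float64(0.4), np.float64(-1.04), np.float64(7.8), 0, 0, -0.8] mm 55.0
```

Emit:
play_rows:
  deltas:
    - [0.4,-1.04,1.8,0,0,-0.8,87]
    - [0.4,-1.04,3.6,0,0,-0.8,87]
    - [0.4,-1.04,5.4,0,0,-0.8,87]
    - [0.4,-1.04,6.6,0,0,-0.8,87]
    - [0.4,-1.04,7.4,0,0,-0.8,87]
    - [0.4,-1.04,7.8,0,0,-0.8,87]
    - [0.4,-1.04,7.8,0,0,-0.8,30]
    - [0.4,-1.04,7.8,0,0,-0.8,30]
    - [0.4,-1.04,7.8,0,0,-0.8,30]
    - [0.4,-1.04,7.8,0,0,-0.8,30]
    - [0.4,-1.04,7.8,0,0,-0.8,30]
    - [0.4,-1.04,7.8,0,0,-0.8,30]

```text
time_s: 10.4
tcp_pos: [0.5606, 0.1464, 0.0052]
ee_rot: [[0.998, 0.07, 0.001], [0.07, -0.998, 0.001], [0.001, -0.001, -1.0]]
wrist_force: [-0.5, 1.3, -0.1]
gripper_width: 0.541
```

```bash
python3 plan.py 0.55,0.07,0.005,0 0.545,0.02,0.006,-2 0.538,-0.03,0.006,-4 0.5216,-0.192,0.005,-5.4
```

```text
t 10.4 meas [0.5606 0.1464 0.0052] yaw 4.00 cmd [0.5599 0.146  0.0051 3.983 ] F [-0.5221  1.3275 -0.1249] w 47.1
[np.float64(-0.61), np.float64(3.0), np.float64(0.0), 0, 0, 0.8] mm 77.0
[np.float64(-0.94), np.float64(4.99), np.float64(-0.04), 0, 0, 1.2] mm 50.0
[np.float64(-1.36), np.float64(6.96), np.float64(-0.04), 0, 0, 1.6] mm 50.0
[np.float64(-2.47), np.float64(13.38), np.float64(0.0), 0, 0, 1.88] mm 163.0
```

Emit:
play_rows:
  deltas:
    - [-0.15,0.8,0,0,0,0.3,30]
    - [-0.4,1.9,0,0,0,0.5,30]
    - [-0.61,3.0,0,0,0,0.8,30]
    - [-0.75,4.0,-0.04,0,0,1.0,30]
    - [-0.94,4.99,-0.05,0,0,1.2,30]
    - [-1.15,6.0,-0.05,0,0,1.4,30]
    - [-1.36,6.96,-0.05,0,0,1.6,30]
    - [-1.6,8.4,-0.05,0,0,1.7,30]
    - [-1.85,9.8,-0.03,0,0,1.8,30]
    - [-2.1,11.2,0,0,0,1.88,30]
    - [-2.3,12.5,0,0,0,1.88,30]
    - [-2.47,13.38,0,0,0,1.88,30]

```text
time_s: 11.6
tcp_pos: [0.5216, -0.1942, 0.0052]
ee_rot: [[0.995, -0.097, 0.001], [-0.097, -0.995, -0.0], [0.001, -0.0, -1.0]]
wrist_force: [0.9, 2.6, 2.2]
gripper_width: 0.526
```

```bash
python3 plan.py;python3 wr.py w7.png;  python3 -c "
from h import *
save('side','side7.png')"
```

```text
t 11.6 meas [ 0.5216 -0.1942  0.0052] yaw -5.54 cmd [ 0.5215 -0.192   0.0051 -5.417 ] F [0.8701 2.5656 2.2199] w 45.7
```

View pics/side7.png

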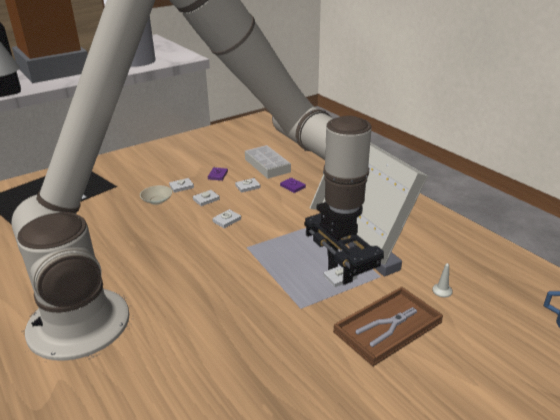

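View pics/w7.png

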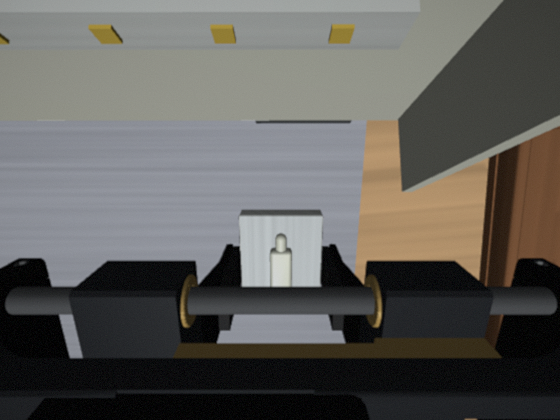

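Plate B is on the sheet, held squarely at (281,250). I release it and go up.

Emit:
play_rows:
  deltas:
    - [0,0,0,0,0,0,56]
    - [0,0,0,0,0,0,56]
    - [0,0,0,0,0,0,56]
    - [0,0,-1.0,0,0,0,56]
    - [0,0,-2.5,0,0,0,56]
    - [0,0,-4.0,0,0,0,60]
    - [0,0,-4.6,0,0,0,87]

```text
time_s: 12.4
tcp_pos: [0.5241, -0.1912, 0.1234]
ee_rot: [[0.996, -0.092, 0.006], [-0.092, -0.996, -0.001], [0.006, 0.001, -1.0]]
wrist_force: [0.1, -0.3, 0.3]
gripper_width: 0.714
```

```bash
echo '[0.5215,-0.192,0.1201,-5.417]'>cmd.json; python3 plan.py 0.56,0.25,0.12,-6
cat > look.py <<'E'
import sys
from h import *
np.set_printoptions(precision=4,suppress=True)
for n in ('scene','side'): 
    c=save(n,f'{n}_{sys.argv[1]}.png')
a=cv2.imread(f'pics/scene_{sys.argv[1]}.png')
cv2.imwrite(f'pics/zz_{sys.argv[1]}.png',cv2.resize(a[150:345,190:470],None,fx=2.8,fy=2.8,interpolation=cv2.INTER_CUBIC))
E
python3 look.py 8
```

```text
t 12.4 meas [ 0.5241 -0.1912  0.1234] yaw -5.28 cmd [ 0.5215 -0.192   0.1201 -5.417 ] F [ 0.1191 -0.2791  0.3499] w 62.1
!! tracked differs [0.0026 0.0008 0.0033]
[np.float64(-0.14), np.float64(-17.75), np.float64(0.0), 0, 0, 0.12] mm 444.0
```

View pics/zz_8.png

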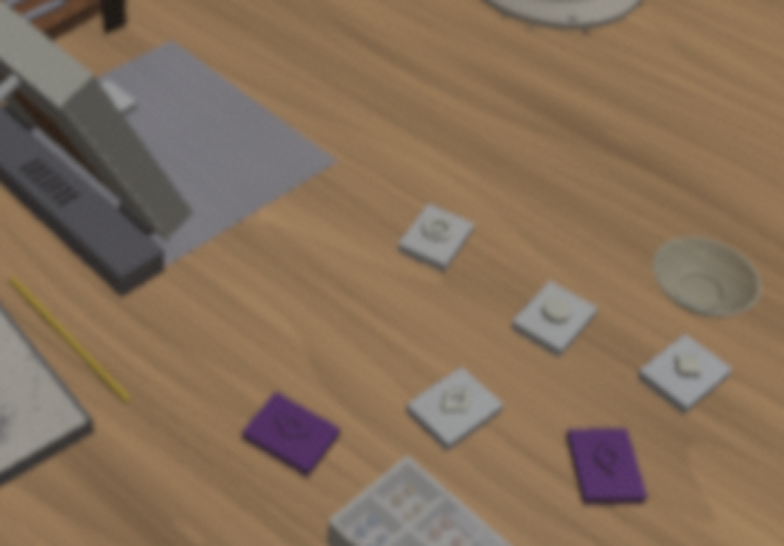

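The other four plates have not moved. Going to D.

```bash
echo '[0.5215,-0.192,0.1201,-5.417]'>cmd.json; python3 plan.py 0.573,0.2715,0.1,-6
```

```text
t 12.5 meas [ 0.5238 -0.1912  0.1224] yaw -5.31 cmd [ 0.5215 -0.192   0.1201 -5.417 ] F [ 0.283  -0.0764 -0.6703] w 69.1
[np.float64(0.3), np.float64(-18.65), np.float64(0.8), 0, 0, 0.12] mm 467.0
```

Emit:
play_rows:
  deltas:
    - [0.3,-18.65,0.8,0,0,0.12,87]
    - [0.3,-18.65,0.8,0,0,0.12,87]
    - [0.3,-18.65,0.8,0,0,0.12,87]
    - [0.3,-18.65,0.8,0,0,0.12,87]
    - [0.3,-18.65,0.8,0,0,0.12,87]
    - [0.3,-18.65,0.8,0,0,0.12,87]
    - [0.3,-18.65,0.8,0,0,0.12,87]
    - [0.3,-18.65,0.8,0,0,0.12,87]
    - [0.3,-18.65,0.8,0,0,0.12,87]
    - [0.3,-18.65,0.8,0,0,0.12,87]
    - [0.3,-18.65,0.8,0,0,0.12,87]
    - [0.3,-18.65,0.8,0,0,0.12,87]

```text
time_s: 13.7
tcp_pos: [0.5721, 0.271, 0.098]
ee_rot: [[0.995, -0.104, -0.003], [-0.104, -0.995, -0.002], [-0.003, 0.002, -1.0]]
wrist_force: [-1.2, 0.0, -0.0]
gripper_width: 0.998
```

```bash
python3 plan.py; python3 wr.py w9.png
```

```text
t 13.7 meas [0.5721 0.271  0.098 ] yaw -5.98 cmd [ 0.573   0.2715  0.1001 -6.017 ] F [-1.2407  0.0421 -0.0022] w 86.8
```

View pics/w9.png

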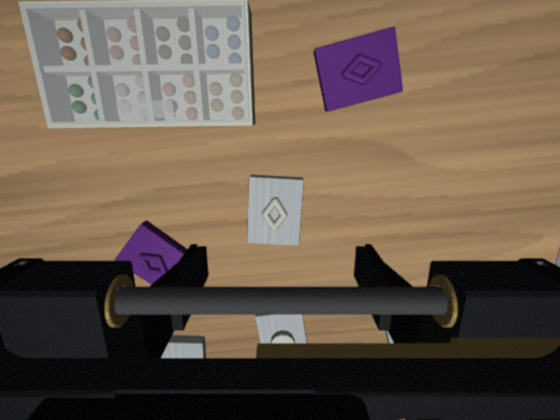

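Plate D, at (275,210), is well aligned between the fingers.

Emit:
play_rows:
  deltas:
    - [0,0,1.2,0,0,0,87]
    - [0,0,2.4,0,0,0,87]
    - [0,0,3.3,0,0,0,87]
    - [0,0,3.8,0,0,0,87]
    - [0,0,3.8,0,0,0,30]
    - [0,0,3.8,0,0,0,30]
    - [0,0,3.8,0,0,0,30]
    - [0,0,3.8,0,0,0,30]
    - [0,0,3.8,0,0,0,30]
    - [0,0,3.8,0,0,0,30]

```text
time_s: 14.75
tcp_pos: [0.5737, 0.272, 0.0053]
ee_rot: [[0.995, -0.104, 0.001], [-0.104, -0.995, 0.001], [0.001, -0.001, -1.0]]
wrist_force: [0.1, 0.4, -0.0]
gripper_width: 0.537
```

```bash
echo '[0.573,0.2715,0.0051,-6.017]'>cmd.json; python3 plan.py  0.56,0.07,0.005,-6 0.54,-0.03,0.006,-5.5 0.529,-0.1146,0.005,-5.4
```

```text
t 14.8 meas [0.5737 0.272  0.0053] yaw -5.99 cmd [ 0.573   0.2715  0.0051 -6.017 ] F [ 0.1282  0.4415 -0.0364] w 46.7
[np.float64(0.33), np.float64(8.07), np.float64(0.0), 0, 0, -0.0] mm 202.0
[np.float64(-0.05), np.float64(12.13), np.float64(-0.04), 0, 0, -0.1] mm 102.0
[np.float64(-0.13), np.float64(15.54), np.float64(0.0), 0, 0, -0.12] mm 85.0
```

Emit:
play_rows:
  deltas:
    - [0.05,1.0,0,0,0,0,30]
    - [0.12,2.7,0,0,0,0,30]
    - [0.2,4.5,0,0,0,0,30]
    - [0.27,6.3,0,0,0,0,30]
    - [0.33,8.07,0,0,0,0,30]
    - [0.22,9.3,-0.05,0,0,0,30]
    - [0.1,10.7,-0.05,0,0,-0.1,30]
    - [-0.05,12.13,-0.05,0,0,-0.1,30]
    - [-0.1,13.4,-0.03,0,0,-0.12,30]
    - [-0.12,14.6,0,0,0,-0.12,30]
    - [-0.13,15.3,0,0,0,-0.12,30]
    - [-0.13,15.54,0,0,0,-0.12,30]

```text
time_s: 15.95
tcp_pos: [0.5299, -0.1157, 0.0053]
ee_rot: [[0.995, -0.096, 0.002], [-0.096, -0.995, 0.0], [0.002, -0.0, -1.0]]
wrist_force: [0.5, 2.0, 3.0]
gripper_width: 0.523
```

```bash
python3 plan.py; python3 wr.py w10.png
```

```text
t 15.9 meas [ 0.5299 -0.1157  0.0053] yaw -5.53 cmd [ 0.529  -0.1145  0.0051 -5.417 ] F [0.5014 2.0012 3.0331] w 45.5
```

View pics/w10.png

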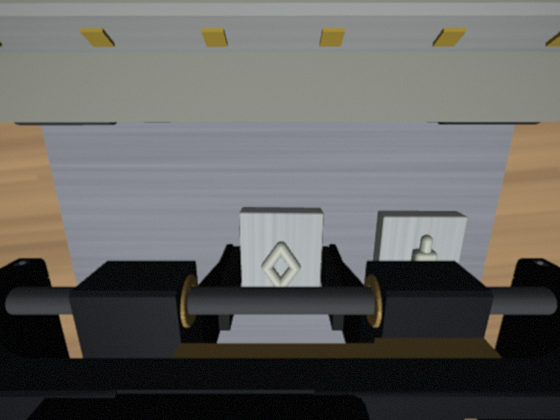

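D is on the sheet next to B (at (420,240)), with a clear gap. Release, rise, then go on to plate A.

Emit:
play_rows:
  deltas:
    - [0,0,0,0,0,0,56]
    - [0,0,0,0,0,0,56]
    - [0,0,0,0,0,0,56]
    - [0,0,-1.0,0,0,0,56]
    - [0,0,-2.5,0,0,0,56]
    - [0,0,-4.0,0,0,0,60]
    - [0,0,-4.6,0,0,0,87]

```text
time_s: 16.7
tcp_pos: [0.5315, -0.1138, 0.1233]
ee_rot: [[0.996, -0.092, 0.006], [-0.092, -0.996, -0.0], [0.006, -0.0, -1.0]]
wrist_force: [0.4, 0.1, -0.1]
gripper_width: 0.711
```

```bash
echo '[0.529,-0.1145,0.1201,-5.417]'>cmd.json; python3 plan.py 0.4365,0.153,0.1,8; python3 look.py 11
```

```text
t 16.7 meas [ 0.5315 -0.1138  0.1233] yaw -5.29 cmd [ 0.529  -0.1145  0.1201 -5.417 ] F [ 0.4326  0.1054 -0.0877] w 61.9
!! tracked differs [0.0025 0.0007 0.0032]
[np.float64(-4.69), np.float64(-10.3), np.float64(0.8), 0, 0, -2.68] mm 284.0
```

View pics/zz_11.png

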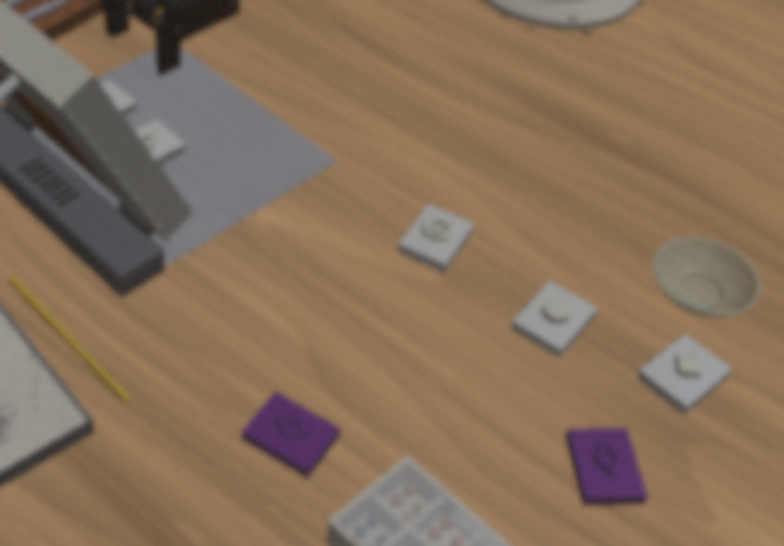

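Two plates are on the sheet, and A, C and E have not moved.

Emit:
play_rows:
  deltas:
    - [-0.6,-1.3,0.1,0,0,-0.34,87]
    - [-1.2,-2.6,0.2,0,0,-0.68,87]
    - [-1.8,-3.9,0.3,0,0,-1.0,87]
    - [-2.4,-5.2,0.4,0,0,-1.34,87]
    - [-3.0,-6.5,0.5,0,0,-1.7,87]
    - [-3.6,-7.8,0.6,0,0,-2.0,87]
    - [-4.2,-9.1,0.7,0,0,-2.34,87]
    - [-4.69,-10.3,0.8,0,0,-2.68,87]
    - [-4.69,-10.3,0.8,0,0,-2.68,87]
    - [-4.69,-10.3,0.8,0,0,-2.68,87]

```text
time_s: 17.8
tcp_pos: [0.4359, 0.1532, 0.0984]
ee_rot: [[0.99, 0.141, -0.002], [0.141, -0.99, -0.002], [-0.003, 0.001, -1.0]]
wrist_force: [-0.1, -1.1, -0.2]
gripper_width: 1.002
```

```bash
python3 plan.py; python3 wr.py w12.png
```

```text
t 17.8 meas [0.4359 0.1532 0.0984] yaw 8.10 cmd [0.4366 0.1529 0.1001 7.983 ] F [-0.121  -1.1166 -0.1723] w 87.1
```

View pics/w12.png

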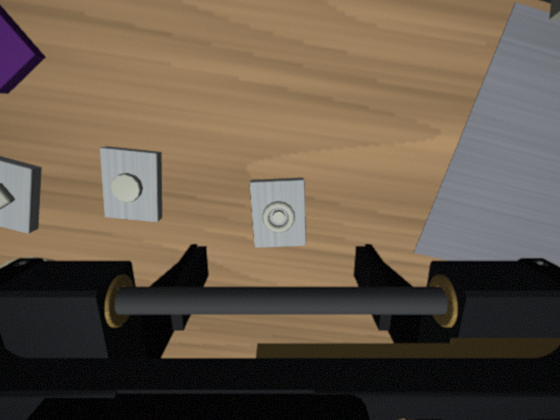

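Plate A is centred between the fingers at (278,213).

Emit:
play_rows:
  deltas:
    - [0,0,1.2,0,0,0,87]
    - [0,0,2.4,0,0,0,87]
    - [0,0,3.3,0,0,0,87]
    - [0,0,3.8,0,0,0,87]
    - [0,0,3.8,0,0,0,30]
    - [0,0,3.8,0,0,0,30]
    - [0,0,3.8,0,0,0,30]
    - [0,0,3.8,0,0,0,30]
    - [0,0,3.8,0,0,0,30]
    - [0,0,3.8,0,0,0,30]

```text
time_s: 18.85
tcp_pos: [0.4374, 0.1533, 0.0052]
ee_rot: [[0.99, 0.139, 0.001], [0.139, -0.99, 0.001], [0.001, -0.001, -1.0]]
wrist_force: [-0.2, 0.0, 0.6]
gripper_width: 0.541
```

```bash
echo '[0.4366,0.1529,0.0051,7.983]'>cmd.json; python3 plan.py  0.445,0.07,0.005,2 0.452,-0.03,0.006,-4 0.4519,-0.1857,0.005,-5.4
```

```text
t 18.9 meas [0.4374 0.1533 0.0052] yaw 8.00 cmd [0.4366 0.1529 0.0051 7.983 ] F [-0.2244  0.0044  0.5939] w 47.1
[np.float64(-0.13), np.float64(3.33), np.float64(0.0), 0, 0, 1.2] mm 83.0
[np.float64(-0.41), np.float64(7.33), np.float64(-0.04), 0, 0, 2.4] mm 100.0
[np.float64(-1.27), np.float64(13.5), np.float64(0.0), 0, 0, 2.68] mm 156.0
```

Emit:
play_rows:
  deltas:
    - [-0.05,0.9,0,0,0,0.4,30]
    - [-0.1,2.1,0,0,0,0.8,30]
    - [-0.13,3.33,0,0,0,1.2,30]
    - [-0.2,4.4,-0.05,0,0,1.5,30]
    - [-0.28,5.5,-0.05,0,0,1.9,30]
    - [-0.35,6.5,-0.05,0,0,2.2,30]
    - [-0.45,7.6,-0.05,0,0,2.4,30]
    - [-0.65,9.0,-0.05,0,0,2.5,30]
    - [-0.85,10.4,-0.03,0,0,2.6,30]
    - [-1.05,11.8,0,0,0,2.68,30]
    - [-1.2,13.0,0,0,0,2.68,30]
    - [-1.27,13.5,0,0,0,2.68,30]

```text
time_s: 20.05
tcp_pos: [0.4531, -0.1875, 0.0051]
ee_rot: [[0.995, -0.097, 0.002], [-0.097, -0.995, -0.0], [0.002, -0.0, -1.0]]
wrist_force: [-0.0, 3.2, 4.6]
gripper_width: 0.521
```

```bash
python3 plan.py; python3 wr.py w13.png
```

```text
t 20.1 meas [ 0.4531 -0.1875  0.0051] yaw -5.55 cmd [ 0.452  -0.1857  0.0051 -5.417 ] F [-0.0349  3.2182  4.5658] w 45.3
```

View pics/w13.png

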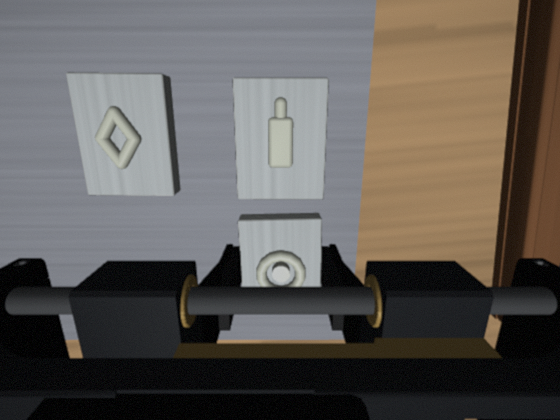

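A is in place at (280,255), in front of B. Next is plate C.

Emit:
play_rows:
  deltas:
    - [0,0,0,0,0,0,56]
    - [0,0,0,0,0,0,56]
    - [0,0,0,0,0,0,56]
    - [0,0,-1.0,0,0,0,56]
    - [0,0,-2.5,0,0,0,56]
    - [0,0,-4.0,0,0,0,60]
    - [0,0,-4.6,0,0,0,87]

```text
time_s: 20.8
tcp_pos: [0.4543, -0.185, 0.123]
ee_rot: [[0.996, -0.092, 0.006], [-0.092, -0.996, -0.001], [0.006, 0.0, -1.0]]
wrist_force: [1.5, -0.4, -0.3]
gripper_width: 0.712
```

```bash
echo '[0.452,-0.1857,0.1201,-5.417]'>cmd.json; python3 plan.py 0.4435,0.28,0.1,1.5; python3 look.py 14
```

```text
t 20.8 meas [ 0.4543 -0.185   0.123 ] yaw -5.26 cmd [ 0.452  -0.1857  0.1201 -5.417 ] F [ 1.5472 -0.3822 -0.2862] w 62.0
[np.float64(-2.1), np.float64(-18.51), np.float64(0.8), 0, 0, -1.38] mm 466.0
```

View pics/zz_14.png

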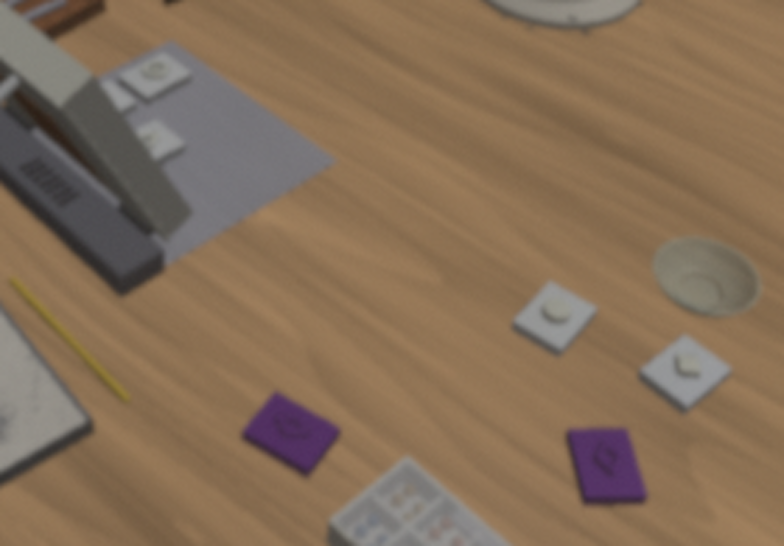

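C and E have not moved.

Emit:
play_rows:
  deltas:
    - [-0.15,-1.5,0.1,0,0,-0.14,87]
    - [-0.35,-3.2,0.2,0,0,-0.28,87]
    - [-0.55,-4.9,0.3,0,0,-0.4,87]
    - [-0.75,-6.6,0.4,0,0,-0.54,87]
    - [-0.95,-8.3,0.5,0,0,-0.7,87]
    - [-1.15,-10.0,0.6,0,0,-0.8,87]
    - [-1.35,-11.7,0.7,0,0,-0.94,87]
    - [-1.55,-13.4,0.8,0,0,-1.08,87]
    - [-1.75,-15.1,0.8,0,0,-1.2,87]
    - [-1.95,-16.8,0.8,0,0,-1.38,87]
    - [-2.1,-18.51,0.8,0,0,-1.38,87]
    - [-2.1,-18.51,0.8,0,0,-1.38,87]

```text
time_s: 22.1
tcp_pos: [0.4434, 0.2847, 0.0981]
ee_rot: [[0.999, 0.032, 0.0], [0.032, -0.999, -0.0], [0.0, 0.0, -1.0]]
wrist_force: [-1.0, -1.0, -0.1]
gripper_width: 0.998
```

```bash
python3 plan.py; python3 wr.py w15.png
```

```text
t 22.1 meas [0.4434 0.2847 0.0981] yaw 1.84 cmd [0.4434 0.2799 0.1001 1.483 ] F [-0.9854 -0.9894 -0.1223] w 86.8
!! tracked differs [-0.      0.0047 -0.002 ]
```

View pics/w15.png

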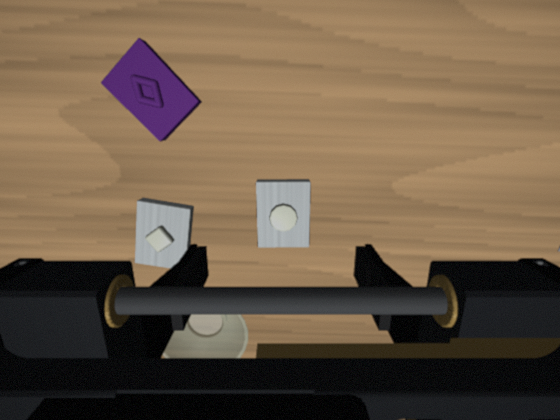

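Plate C is centred at (284,214). E, at (163,235), is clear of the left finger.

Emit:
play_rows:
  deltas:
    - [0,0,1.2,0,0,0,76]
    - [0,0,2.4,0,0,0,76]
    - [0,0,3.3,0,0,0,76]
    - [0,0,3.8,0,0,0,76]
    - [0,0,3.8,0,0,0,30]
    - [0,0,3.8,0,0,0,30]
    - [0,0,3.8,0,0,0,30]
    - [0,0,3.8,0,0,0,30]
    - [0,0,3.8,0,0,0,30]
    - [0,0,3.8,0,0,0,30]

```text
time_s: 23.15
tcp_pos: [0.4443, 0.2804, 0.0055]
ee_rot: [[1.0, 0.026, 0.001], [0.026, -1.0, 0.001], [0.001, -0.001, -1.0]]
wrist_force: [-0.7, -0.1, 5.4]
gripper_width: 0.523
```

```bash
echo '[0.4434,0.2799,0.0051,1.483]'>cmd.json; python3 plan.py  0.452,0.07,0.005,-2 0.456,-0.03,0.006,-5.4 0.459,-0.108,0.005,-5.4
```

```text
t 23.1 meas [0.4443 0.2804 0.0055] yaw 1.51 cmd [0.4434 0.2799 0.0051 1.483 ] F [-0.6797 -0.1243  5.4144] w 45.5
[np.float64(0.13), np.float64(8.4), np.float64(0.0), 0, 0, 0.7] mm 210.0
[np.float64(0.18), np.float64(12.4), np.float64(-0.04), 0, 0, 1.38] mm 100.0
[np.float64(0.22), np.float64(15.53), np.float64(0.0), 0, 0, 1.38] mm 78.0
```

Emit:
play_rows:
  deltas:
    - [0.02,1.0,0,0,0,0.1,30]
    - [0.05,2.8,0,0,0,0.25,30]
    - [0.08,4.7,0,0,0,0.4,30]
    - [0.1,6.5,0,0,0,0.55,30]
    - [0.13,8.3,0,0,0,0.7,30]
    - [0.15,9.6,-0.05,0,0,0.9,30]
    - [0.17,10.9,-0.05,0,0,1.1,30]
    - [0.18,12.4,-0.05,0,0,1.38,30]
    - [0.19,13.7,-0.03,0,0,1.38,30]
    - [0.21,14.8,0,0,0,1.38,30]
    - [0.22,15.4,0,0,0,1.38,30]
    - [0.22,15.53,0,0,0,1.38,30]

```text
time_s: 24.35
tcp_pos: [0.4607, -0.1091, 0.0055]
ee_rot: [[0.995, -0.097, 0.003], [-0.097, -0.995, 0.0], [0.003, -0.001, -1.0]]
wrist_force: [0.5, 3.3, 6.4]
gripper_width: 0.52
```

```bash
python3 plan.py; python3 wr.py w16.png
```

```text
t 24.4 meas [ 0.4607 -0.1091  0.0055] yaw -5.54 cmd [ 0.4589 -0.1081  0.0051 -5.417 ] F [0.4817 3.2549 6.4105] w 45.3
```

View pics/w16.png

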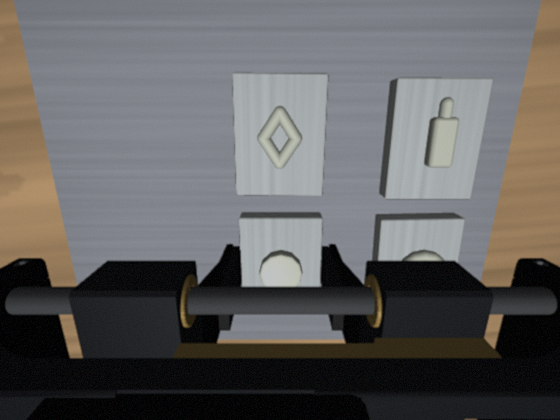

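Four plates are on the sheet, and C is between D and the sheet's front edge at (280,255). Next is plate E.

Emit:
play_rows:
  deltas:
    - [0,0,0,0,0,0,56]
    - [0,0,0,0,0,0,56]
    - [0,0,0,0,0,0,56]
    - [0,0,-1.0,0,0,0,56]
    - [0,0,-2.5,0,0,0,56]
    - [0,0,-4.0,0,0,0,60]
    - [0,0,-4.6,0,0,0,80]

```text
time_s: 25.1
tcp_pos: [0.4611, -0.1076, 0.1229]
ee_rot: [[0.996, -0.093, 0.006], [-0.093, -0.996, 0.0], [0.006, -0.001, -1.0]]
wrist_force: [-0.4, 0.3, -0.8]
gripper_width: 0.718
```

```bash
echo '[0.4589,-0.1081,0.1201,-5.417]'>cmd.json; python3 plan.py 0.4215,0.386,0.1,-7.5; python3 look.py 17
```

```text
t 25.1 meas [ 0.4611 -0.1076  0.1229] yaw -5.33 cmd [ 0.4589 -0.1081  0.1201 -5.417 ] F [-0.368  0.288 -0.807] w 62.5
[np.float64(-3.36), np.float64(-19.53), np.float64(0.8), 0, 0, 0.42] mm 496.0
```

View pics/zz_17.png

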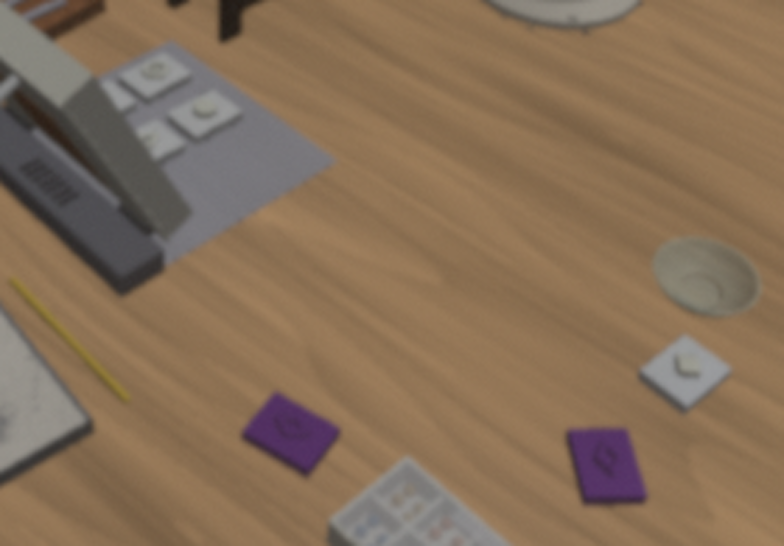

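E has not moved.

Emit:
play_rows:
  deltas:
    - [-0.25,-1.5,0.1,0,0,0.05,80]
    - [-0.55,-3.3,0.2,0,0,0.1,80]
    - [-0.9,-5.2,0.3,0,0,0.15,80]
    - [-1.2,-7.1,0.4,0,0,0.2,80]
    - [-1.55,-9.0,0.5,0,0,0.25,80]
    - [-1.85,-10.9,0.6,0,0,0.3,80]
    - [-2.2,-12.8,0.7,0,0,0.35,80]
    - [-2.5,-14.7,0.8,0,0,0.42,80]
    - [-2.85,-16.6,0.8,0,0,0.42,80]
    - [-3.15,-18.3,0.8,0,0,0.42,80]
    - [-3.36,-19.53,0.8,0,0,0.42,80]
    - [-3.36,-19.53,0.8,0,0,0.42,80]

```text
time_s: 26.4
tcp_pos: [0.4208, 0.3893, 0.0974]
ee_rot: [[0.992, -0.126, -0.001], [-0.126, -0.992, -0.001], [-0.001, 0.001, -1.0]]
wrist_force: [0.5, 0.2, 0.2]
gripper_width: 0.926
```

```bash
python3 plan.py; python3 wr.py w18.png
```

```text
t 26.4 meas [0.4208 0.3893 0.0974] yaw -7.26 cmd [ 0.4214  0.3859  0.1001 -7.517 ] F [0.5028 0.1937 0.1568] w 80.5
!! tracked differs [-0.0005  0.0034 -0.0027]
```

View pics/w18.png

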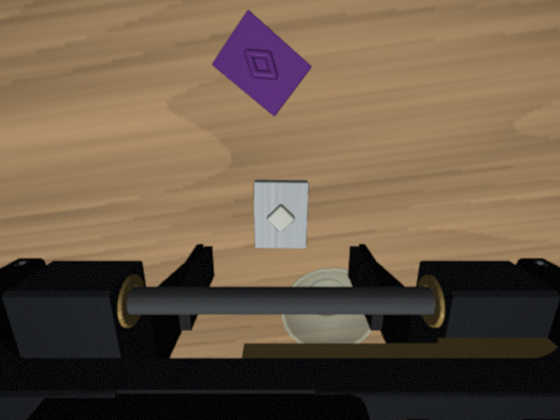

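Plate E is centred at (281,214). The dish rim, at about (330,268), looks close to the right finger, so I'll check the clearance before going down.

```bash
python3 px.py 330,268,.026 283,308,.026 378,330,.026 281,214,.012 281,180,.012 281,248,.012
python3 - <<'E'
from h import *
c=r.capture('scene')
# rim ellipse in sz1 crop coords (scale 4, offset 270,205): extremes
for p in [(614,160),(765,190),(690,118),(700,231)]:
    print(p, ray(c,270+p[0]/4,205+p[1]/4,.026))
c=r.capture('side')
for p in [(40,218),(168,205),(105,182),(105,250)]:
    print(p, ray(c,130+p[0]/4,140+p[1]/4,.026))
E
```

```text
330,268,.026 [0.3731 0.352  0.026 ]
283,308,.026 [0.3386 0.397  0.026 ]
378,330,.026 [0.3042 0.3131 0.026 ]
281,214,.012 [0.4223 0.3882 0.012 ]
281,180,.012 [0.4518 0.3845 0.012 ]
281,248,.012 [0.3907 0.3922 0.012 ]
(614, 160) [0.3515521  0.31927651 0.026     ]
(765, 190) [0.31128237 0.39540462 0.026     ]
(690, 118) [0.28767537 0.33544526 0.026     ]
(700, 231) [0.36698493 0.38259742 0.026     ]
(40, 218) [0.29328656 0.37194601 0.026     ]
(168, 205) [0.37231476 0.33661199 0.026     ]
(105, 182) [0.35052964 0.39302895 0.026     ]
(105, 250) [0.31175313 0.30563598 0.026     ]
```

Dish rim reaches x = 0.374. The finger's nearest edge is at x = 0.405, about 30 mm clear. Going down.

Emit:
play_rows:
  deltas:
    - [0,0,1.2,0,0,0,76]
    - [0,0,2.4,0,0,0,76]
    - [0,0,3.3,0,0,0,76]
    - [0,0,3.8,0,0,0,76]
    - [0,0,3.8,0,0,0,30]
    - [0,0,3.8,0,0,0,30]
    - [0,0,3.8,0,0,0,30]
    - [0,0,3.8,0,0,0,30]
    - [0,0,3.8,0,0,0,30]
    - [0,0,3.8,0,0,0,30]

```text
time_s: 27.55
tcp_pos: [0.4224, 0.3868, 0.0058]
ee_rot: [[0.991, -0.13, 0.001], [-0.13, -0.991, 0.002], [0.001, -0.002, -1.0]]
wrist_force: [-0.7, -0.1, 4.4]
gripper_width: 0.521
```

```bash
echo '[0.4214,0.3859,0.0051,-7.517]'>cmd.json; python3 plan.py  0.445,0.22,0.005,-7 0.4606,0.07,0.005,-5.4 0.4665,-0.0303,0.006,-5.4
```

```text
t 27.6 meas [0.4224 0.3868 0.0058] yaw -7.48 cmd [ 0.4214  0.3859  0.0051 -7.517 ] F [-0.6639 -0.1003  4.4423] w 45.3
[np.float64(1.8), np.float64(6.46), np.float64(0.0), 0, 0, -0.1] mm 168.0
[np.float64(3.21), np.float64(12.32), np.float64(0.0), 0, 0, -0.42] mm 151.0
[np.float64(3.97), np.float64(16.27), np.float64(-0.04), 0, 0, -0.42] mm 101.0
```

Emit:
play_rows:
  deltas:
    - [0.3,1.0,0,0,0,0,30]
    - [0.8,2.7,0,0,0,0,30]
    - [1.3,4.6,0,0,0,-0.05,30]
    - [1.8,6.46,0,0,0,-0.1,30]
    - [2.15,8.0,0,0,0,-0.2,30]
    - [2.5,9.5,0,0,0,-0.3,30]
    - [2.85,11.0,0,0,0,-0.42,30]
    - [3.21,12.4,-0.05,0,0,-0.42,30]
    - [3.45,13.7,-0.05,0,0,-0.42,30]
    - [3.7,15.0,-0.05,0,0,-0.42,30]
    - [3.9,16.0,-0.05,0,0,-0.42,30]
    - [3.97,16.27,-0.04,0,0,-0.42,30]

```text
time_s: 28.75
tcp_pos: [0.4669, -0.0321, 0.0058]
ee_rot: [[0.995, -0.097, -0.0], [-0.097, -0.995, 0.0], [-0.0, -0.0, -1.0]]
wrist_force: [0.3, 1.6, 1.9]
gripper_width: 0.519
```

```bash
python3 plan.py; python3 wr.py w19.png
```

```text
t 28.8 meas [ 0.4669 -0.0321  0.0058] yaw -5.59 cmd [ 0.4666 -0.0303  0.0061 -5.417 ] F [0.251  1.5507 1.9254] w 45.2
```

View pics/w19.png

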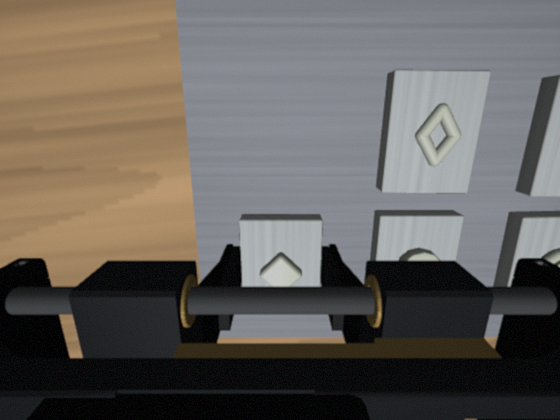

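E is on the sheet at (281,255), left of C. I'll lower it, release, rise, and check all five.

Emit:
play_rows:
  deltas:
    - [0,0,0.04,0,0,0,30]
    - [0,0,0.04,0,0,0,56]
    - [0,0,0.04,0,0,0,56]
    - [0,0,0.04,0,0,0,56]
    - [0,0,-1.0,0,0,0,56]
    - [0,0,-2.5,0,0,0,56]
    - [0,0,-4.0,0,0,0,56]
    - [-1,1,-6,0,0,0,20]
    - [-2,2,-8,0,0,0,0]
    - [-2.0,3,-10,0,0,0,0]
    - [-2,3,-10,0,0,0,0]
    - [-2,3,-10,0,0,0,0]

```text
time_s: 30.0
tcp_pos: [0.4118, -0.1007, 0.2596]
ee_rot: [[0.995, -0.095, 0.009], [-0.095, -0.996, 0.0], [0.009, -0.001, -1.0]]
wrist_force: [0.2, -0.1, 0.7]
gripper_width: 0.275
```

```bash
echo '[0.4098,-0.1003,0.2561,-5.417]'>cmd.json; python3 plan.py; python3 wr.py w20.png plate1_center; python3 look.py 20
```

```text
t 30.0 meas [ 0.4118 -0.1007  0.2596] yaw -5.44 cmd [ 0.4098 -0.1003  0.2561 -5.417 ] F [ 0.2495 -0.11    0.6641] w 23.9
!! tracked differs [ 0.002  -0.0004  0.0035]
plate1_center [ 0.4603 -0.1101  0.017 ] 0.76
```

View pics/w20.png

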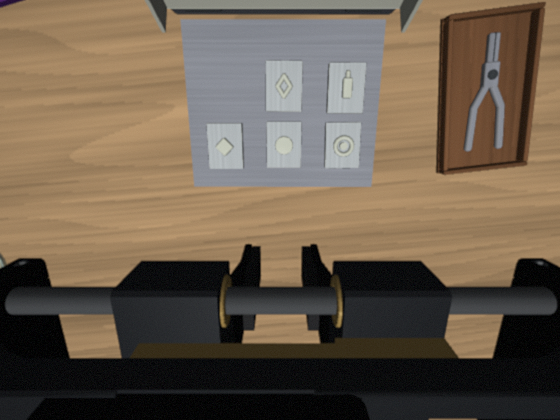

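View pics/scene_20.png

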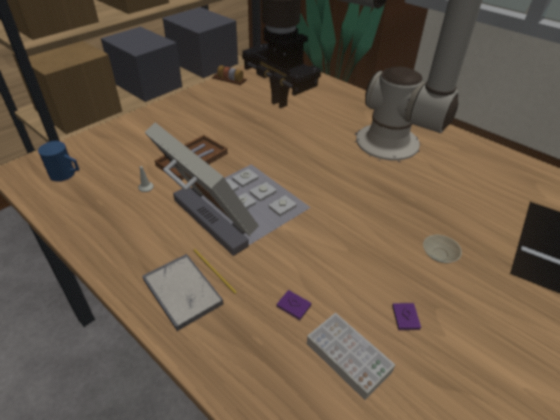

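All five plates are on the sheet in a 3 + 2 grid, at (225,146), (284,145), (343,145), (284,86) and (347,87). The pliers are in the tray. No other silver plate shows in either view. Next I go over and behind the hood.

```bash
python3 px.py 225,146,.012 284,145,.012 343,145,.012 284,86,.012 347,87,.012;  python3 plan.py 0.47,-0.08,0.40,-5.4 0.732,-0.033,0.40,-5.4
```

```text
225,146,.012 [ 0.4653 -0.0314  0.012 ]
284,145,.012 [ 0.4593 -0.1098  0.012 ]
343,145,.012 [ 0.4519 -0.1879  0.012 ]
284,86,.012 [ 0.532  -0.1164  0.012 ]
347,87,.012 [ 0.5234 -0.1955  0.012 ]
t 30.2 meas [ 0.4095 -0.0997  0.2541] yaw -5.38 cmd [ 0.4098 -0.1003  0.2561 -5.417 ] F [0.2524 0.0915 0.2361] w 8.2
[np.float64(2.32), np.float64(-1.04), np.float64(-5.76), 0, 0, -0.0] mm 157.0
[np.float64(12.58), np.float64(-3.9), np.float64(-5.76), 0, 0, -0.0] mm 266.0
```

Emit:
play_rows:
  deltas:
    - [0.5,-0.2,-1.4,0,0,0,0]
    - [1.1,-0.5,-2.9,0,0,0,0]
    - [1.7,-0.8,-4.4,0,0,0,0]
    - [2.32,-1.04,-5.76,0,0,0,0]
    - [3.6,-1.4,-5.76,0,0,0,0]
    - [5.0,-1.8,-5.76,0,0,0,0]
    - [6.4,-2.2,-5.76,0,0,0,0]
    - [7.9,-2.6,-5.76,0,0,0,0]
    - [9.4,-3.0,-5.76,0,0,0,0]
    - [10.9,-3.4,-5.76,0,0,0,0]
    - [12.1,-3.8,-5.76,0,0,0,0]
    - [12.58,-3.9,-5.76,0,0,0,0]

```text
time_s: 31.4
tcp_pos: [0.7353, -0.0306, 0.3933]
ee_rot: [[0.996, -0.092, -0.008], [-0.092, -0.996, -0.0], [-0.008, 0.001, -1.0]]
wrist_force: [-0.2, 0.5, -0.1]
gripper_width: 0.01
```

```bash
python3 plan.py; python3 wr.py w21.png; python3 look.py 21; python3 plan.py 0.732,-0.033,0.2,-5.4
```

```text
t 31.4 meas [ 0.7353 -0.0306  0.3933] yaw -5.30 cmd [ 0.7321 -0.0329  0.4001 -5.417 ] F [-0.2365  0.5145 -0.1466] w 0.9
!! tracked differs [ 0.0032  0.0023 -0.0068]
t 31.6 meas [ 0.7334 -0.0317  0.3954] yaw -5.35 cmd [ 0.7321 -0.0329  0.4001 -5.417 ] F [-0.9633  0.3059 -0.177 ] w 0.4
!! tracked differs [ 0.0013  0.0013 -0.0047]
[np.float64(-0.0), np.float64(0.0), np.float64(8.0), 0, 0, -0.0] mm 200.0
```

View pics/scene_21.png

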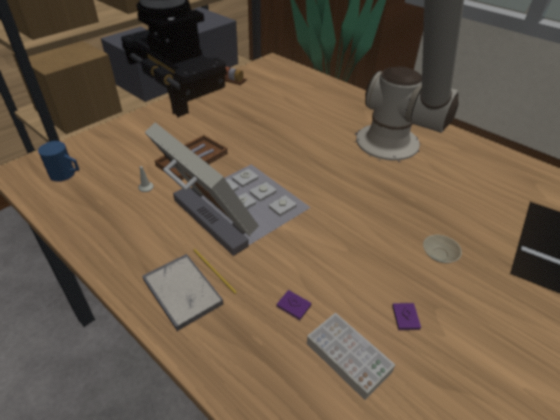

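View pics/side_21.png

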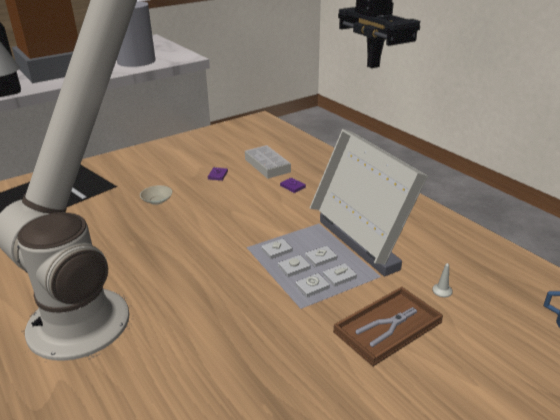

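Checking the hood's predicted edge against the picture before going down behind it.

Run:
```python
from h import *
a=np.radians(-5.4); ex=np.array([np.cos(a),np.sin(a)]); ey=np.array([-np.sin(a),np.cos(a)]); C=np.array([.507,-.1125])
def W(lx,ly,z): return np.r_[C+lx*ex+ly*ey,z]
def hood(s,ly,h,th): # s from hinge to front, h along outward normal
    return W(.1075-s*np.cos(th)+h*np.sin(th),ly,.036+s*np.sin(th)+h*np.cos(th))
for n in('scene','side'):
    c=r.capture(n);K=np.array(c['camera_matrix'])
    for nm,p in [('outL',hood(.215,.132,0,2.)),('outR',hood(.215,-.132,0,2.)),('lipL',hood(.215,.132,-.034,2.)),('lipR',hood(.215,-.132,-.034,2.)),('bar',hood(.19,.02,.03,2.)),('tip',W(.2165,.1,.2)),('TCPnow',r.sense()['tcp_pos'])]:
        q=K@(np.array(c['R'])@p+c['t']); print(n,nm,np.round(p,3),np.round(q[:2]/q[2],1))
```

```text
scene outL [0.716 0.    0.231] [210.1 188.5]
scene outR [ 0.691 -0.262  0.231] [143.2 132.1]
scene lipL [0.685 0.003 0.246] [222.4 176.4]
scene lipR [ 0.66  -0.26   0.246] [154.2 122.2]
scene bar [ 0.722 -0.113  0.196] [174.5 178.9]
scene tip [ 0.732 -0.033  0.2  ] [194.3 196.8]
scene TCPnow [ 0.733 -0.032  0.397] [181.5 110.1]
side outL [0.716 0.    0.231] [351.7 131.6]
side outR [ 0.691 -0.262  0.231] [427.9 175.5]
side lipL [0.685 0.003 0.246] [341.5 128.8]
side lipR [ 0.66  -0.26   0.246] [417.2 173. ]
side bar [ 0.722 -0.113  0.196] [385.5 160.8]
side tip [ 0.732 -0.033  0.2  ] [365.4 146.5]
side TCPnow [ 0.732 -0.032  0.399] [371.7  65. ]
```

The prediction agrees with the picture within a few pixels. Descending.

Emit:
play_rows:
  deltas:
    - [0,0,1.2,0,0,0,0]
    - [0,0,2.6,0,0,0,0]
    - [0,0,4.0,0,0,0,0]
    - [0,0,5.4,0,0,0,0]
    - [0,0,6.6,0,0,0,0]
    - [0,0,7.5,0,0,0,0]
    - [0,0,8.0,0,0,0,0]
    - [0,0,8.0,0,0,0,0]

```text
time_s: 32.45
tcp_pos: [0.7311, -0.0329, 0.1984]
ee_rot: [[0.996, -0.094, -0.003], [-0.094, -0.996, -0.0], [-0.003, 0.001, -1.0]]
wrist_force: [-0.2, -0.2, -0.2]
gripper_width: 0.002
```

```bash
python3 plan.py; python3 look.py 22
```

```text
t 32.5 meas [ 0.7311 -0.0329  0.1984] yaw -5.41 cmd [ 0.7321 -0.0329  0.2001 -5.417 ] F [-0.2063 -0.154  -0.2069] w 0.2
```

View pics/scene_22.png

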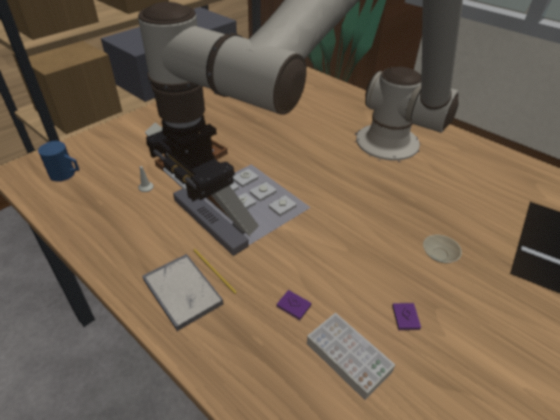

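Behind the hood now, with no contact force. I pull it toward the robot.

Emit:
play_rows:
  deltas:
    - [-0.5,0,0,0,0,0,0]
    - [-1.0,0,-0.1,0,0,0,0]
    - [-1.5,0,-0.2,0,0,0,0]
    - [-2.0,0,-0.3,0,0,0,0]
    - [-2.5,0,-0.4,0,0,0,0]
    - [-3.0,0,-0.4,0,0,0,0]
    - [-3.5,0,-0.4,0,0,0,0]

```text
time_s: 33.25
tcp_pos: [0.6462, -0.0245, 0.2126]
ee_rot: [[0.996, -0.094, 0.005], [-0.094, -0.996, 0.0], [0.005, -0.001, -1.0]]
wrist_force: [0.3, -0.1, -0.1]
gripper_width: 0.009
```

```bash
python3 plan.py; python3 look.py 23
```

```text
t 33.2 meas [ 0.6462 -0.0245  0.2126] yaw -5.40 cmd [ 0.7321 -0.0329  0.2001 -5.417 ] F [ 0.2688 -0.0857 -0.141 ] w 0.8
!! tracked differs [-0.0859  0.0084  0.0125]
```

View pics/side_23.png

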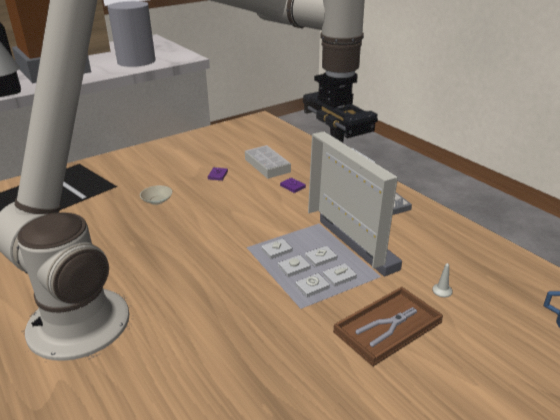

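The hood is almost upright and the plates are still in place. Continuing.

Emit:
play_rows:
  deltas:
    - [-0.5,0,0,0,0,0,0]
    - [-1.0,0,0,0,0,0,0]
    - [-1.5,0,0,0,0,0,0]
    - [-2.0,0,0,0,0,0,0]
    - [-2.5,0,0,0,0,0,0]
    - [-2.5,0,-0.5,0,0,0,0]
    - [-2.5,0,-1,0,0,0,0]
    - [-2.5,0,-1,0,0,0,0]
    - [-2.5,0,-1,0,0,0,0]
    - [-2.5,0,-1,0,0,0,0]

```text
time_s: 34.35
tcp_pos: [0.5833, -0.0187, 0.2343]
ee_rot: [[0.996, -0.094, -0.001], [-0.094, -0.996, 0.0], [-0.001, 0.0, -1.0]]
wrist_force: [-1.3, -0.4, -0.1]
gripper_width: 0.008
```

```bash
python3 plan.py; python3 look.py 24
```

```text
t 34.4 meas [ 0.5833 -0.0187  0.2343] yaw -5.42 cmd [ 0.7321 -0.0329  0.2001 -5.417 ] F [-1.2792 -0.4496 -0.1389] w 0.7
!! tracked differs [-0.1488  0.0142  0.0342]
```

View pics/side_24.png

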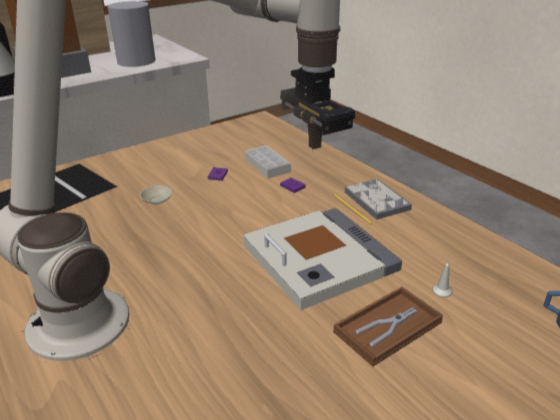

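The hood has dropped shut, and the key is visible at about (314,275) in the side view. I'll measure it.

```bash
echo '[0.5828,-0.0187,0.2351,-5.417]'>cmd.json; python3 plan.py 0.43,-0.185,0.16,-5.4;  python3 - <<'E'
from h import *
np.set_printoptions(precision=4,suppress=True)
c=r.capture('side'); 
for d in r.spot_in('side','key'): print(d)
print(ray(c,314,275.5,.0395))
a=cv2.imread('pics/side_24.png'); cv2.imwrite('pics/z24.png',cv2.resize(a[205:305,240:400],None,fx=5,fy=5,interpolation=cv2.INTER_CUBIC))
a=np.radians(-5.4); ex=np.array([np.cos(a),np.sin(a)]); ey=np.array([-np.sin(a),np.cos(a)]); C=np.array([.507,-.1125])
for p in [(-.1075,.132,.036),(-.1075,-.132,.036),(.1075,-.132,.036)]:
  q=np.array(c['camera_matrix'])@(np.array(c['R'])@np.r_[C+p[0]*ex+p[1]*ey,p[2]]+c['t']); print(q[:2]/q[2])
E
```

```text
t 34.5 meas [ 0.5831 -0.0187  0.234 ] yaw -5.42 cmd [ 0.5828 -0.0187  0.2351 -5.417 ] F [-0.4727  0.3957  0.2148] w 0.4
[np.float64(-5.46), np.float64(7.2), np.float64(3.0), 0, 0, -0.0] mm 238.0
[ 0.4506 -0.1969  0.0395]
[242.7144 234.2224]
[300.6067 297.5891]
[384.7736 264.7853]
```

View pics/z24.png

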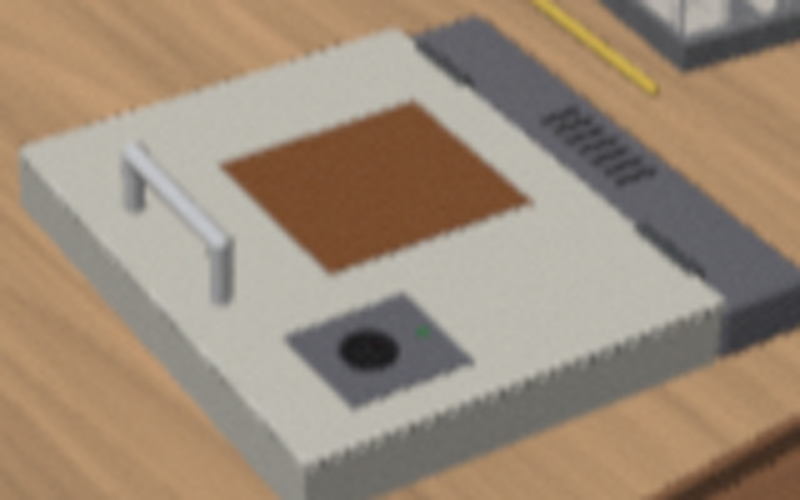

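The hood's front corners are where a fully shut hood puts them, at (301,298) and (244,235). The key is at (313.7,274.8). Moving above it.

Emit:
play_rows:
  deltas:
    - [-0.8,1.0,0,0,0,0,0]
    - [-1.6,2.1,0.4,0,0,0,0]
    - [-2.4,3.2,0.9,0,0,0,0]
    - [-3.3,4.3,1.5,0,0,0,0]
    - [-4.2,5.5,2.1,0,0,0,0]
    - [-5.0,6.6,2.7,0,0,0,0]
    - [-5.46,7.2,3.0,0,0,0,0]
    - [-5.46,7.2,3.0,0,0,0,0]
    - [-5.46,7.2,3.0,0,0,0,0]

```text
time_s: 35.45
tcp_pos: [0.4307, -0.1852, 0.1599]
ee_rot: [[0.996, -0.095, 0.001], [-0.095, -0.996, -0.0], [0.001, 0.0, -1.0]]
wrist_force: [0.9, 0.4, 1.3]
gripper_width: 0.005
```

```bash
python3 wr.py w25.png key; python3 plan.py
```

```text
key [ 0.4529 -0.1915  0.0349] 0.82
t 35.5 meas [ 0.4315 -0.1847  0.1602] yaw -5.36 cmd [ 0.4299 -0.185   0.1601 -5.417 ] F [0.3185 0.0114 0.3715] w 0.8
```

View pics/w25.png

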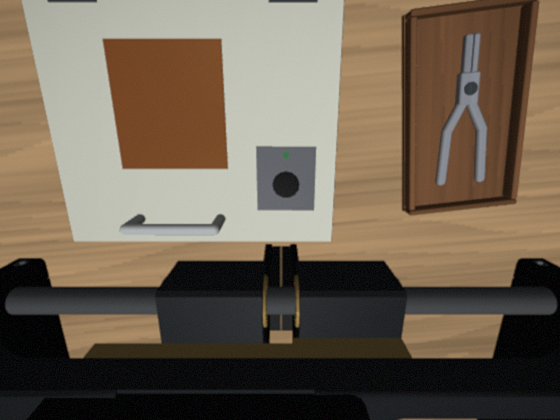

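Wrist view: the key is at (286,184), almost straight ahead of the fingers.

```bash
python3 px.py 286,184,.0395; python3 plan.py 0.4525,-0.1925,0.06,-5.4 0.4525,-0.1925,0.045,-5.4
```

```text
286,184,.0395 [ 0.4506 -0.1928  0.0395]
t 35.5 meas [ 0.4315 -0.1847  0.1602] yaw -5.36 cmd [ 0.4299 -0.185   0.1601 -5.417 ] F [0.3185 0.0114 0.3715] w 0.8
[np.float64(0.93), np.float64(0.21), np.float64(4.0), 0, 0, -0.0] mm 103.0
[np.float64(0.93), np.float64(0.21), np.float64(4.6), 0, 0, -0.0] mm 15.0
```

Emit:
play_rows:
  deltas:
    - [0.88,0.23,1.0,0,0,0,0]
    - [0.88,0.23,2.0,0,0,0,0]
    - [0.88,0.23,3.0,0,0,0,0]
    - [0.88,0.23,3.7,0,0,0,0]
    - [0.88,0.23,4.2,0,0,0,0]
    - [0.88,0.23,4.5,0,0,0,0]
    - [0.88,0.23,4.6,0,0,0,0]
    - [0.88,0.23,4.6,0,0,0,0]
    - [0.88,0.23,4.6,0,0,0,0]

```text
time_s: 36.45
tcp_pos: [0.4525, -0.1927, 0.0453]
ee_rot: [[0.996, -0.094, 0.002], [-0.094, -0.996, -0.0], [0.002, 0.0, -1.0]]
wrist_force: [0.8, -0.4, -0.6]
gripper_width: 0.008
```

```bash
echo '[0.4512,-0.193,0.0451,-5.417]'>cmd.json; python3 plan.py; python3 wr.py w26.png
```

```text
t 36.5 meas [ 0.4525 -0.1927  0.0453] yaw -5.38 cmd [ 0.4512 -0.193   0.0451 -5.417 ] F [ 0.7553 -0.3767 -0.6298] w 0.7
```

View pics/w26.png

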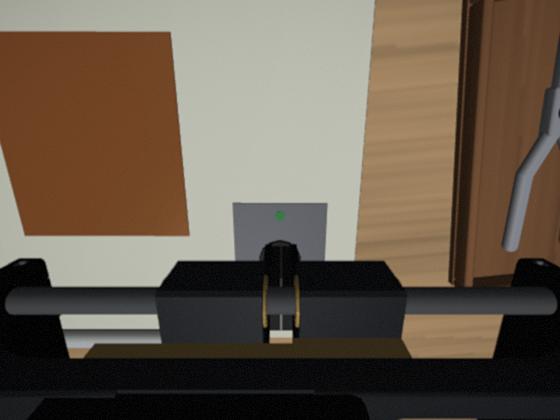

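The fingertips cover the key at (280,250). I press down in small steps and watch the force.

Emit:
play_rows:
  deltas:
    - [0,0,0.08,0,0,0,0]
    - [0,0,0.16,0,0,0,0]
    - [0,0,0.22,0,0,0,0]
    - [0,0,0.22,0,0,0,0]

```text
time_s: 36.9
tcp_pos: [0.4518, -0.1928, 0.0393]
ee_rot: [[0.996, -0.094, -0.0], [-0.094, -0.996, -0.0], [-0.0, 0.0, -1.0]]
wrist_force: [-0.9, 0.8, 1.6]
gripper_width: 0.006
```

```bash
python3 plan.py
```

```text
t 36.9 meas [ 0.4518 -0.1928  0.0393] yaw -5.40 cmd [ 0.4512 -0.193   0.0451 -5.417 ] F [-0.8957  0.7504  1.6175] w 0.5
!! tracked differs [ 0.0006  0.0002 -0.0058]
```

Emit:
play_rows:
  deltas:
    - [0,0,0.02,0,0,0,0]
    - [0,0,0.04,0,0,0,0]
    - [0,0,0.04,0,0,0,0]

```text
time_s: 37.2
tcp_pos: [0.4518, -0.1928, 0.0389]
ee_rot: [[0.996, -0.094, 0.0], [-0.094, -0.996, -0.0], [0.0, 0.0, -1.0]]
wrist_force: [-1.2, 1.8, 7.0]
gripper_width: 0.005
```

Emit:
play_rows:
  deltas:
    - [0,0,0.02,0,0,0,0]
    - [0,0,0.03,0,0,0,0]
    - [0,0,0.03,0,0,0,0]

```text
time_s: 37.5
tcp_pos: [0.4518, -0.1929, 0.0388]
ee_rot: [[0.996, -0.094, 0.0], [-0.094, -0.996, -0.0], [0.0, 0.0, -1.0]]
wrist_force: [-2.6, 1.5, 13.2]
gripper_width: 0.004
```

13 N, well above 4 N and well below 40 N. I hold it briefly, then let go and go up.

Emit:
play_rows:
  deltas:
    - [0,0,0.01,0,0,0,0]
    - [0,0,0.01,0,0,0,0]
    - [0,0,0.01,0,0,0,0]

```text
time_s: 37.8
tcp_pos: [0.4518, -0.1929, 0.0388]
ee_rot: [[0.996, -0.093, 0.0], [-0.093, -0.996, -0.0], [0.0, 0.0, -1.0]]
wrist_force: [-2.9, 2.7, 13.3]
gripper_width: 0.004
```

Emit:
play_rows:
  deltas:
    - [0,0,-0.3,0,0,0,0]
    - [0,0,-1.3,0,0,0,0]
    - [0,0,-3.0,0,0,0,0]
    - [0,0,-4.7,0,0,0,0]
    - [-1.5,0,-6.2,0,0,0,0]
    - [-2.5,0,-7.2,0,0,0,0]
    - [-2.5,0,-7.5,0,0,0,0]
    - [-2.5,0,-7.5,0,0,0,0]

```text
time_s: 38.6
tcp_pos: [0.3901, -0.187, 0.2261]
ee_rot: [[0.996, -0.094, 0.004], [-0.094, -0.996, -0.0], [0.004, -0.0, -1.0]]
wrist_force: [0.3, 0.6, 0.2]
gripper_width: 0.004
```

```bash
python3 plan.py; python3 look.py 27; python3 wr.py w27.png crimper_pivot
```

```text
t 38.6 meas [ 0.3901 -0.187   0.2261] yaw -5.41 cmd [ 0.4512 -0.193   0.0451 -5.417 ] F [0.3434 0.5946 0.172 ] w 0.4
!! tracked differs [-0.0611  0.006   0.181 ]
crimper_pivot [ 0.4951 -0.3734  0.0152] 0.58
```

View pics/side_27.png

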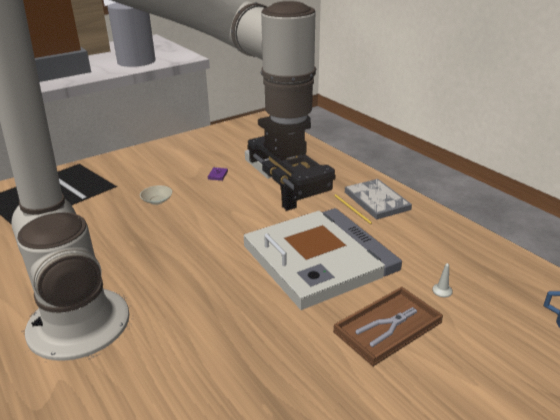

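View pics/w27.png

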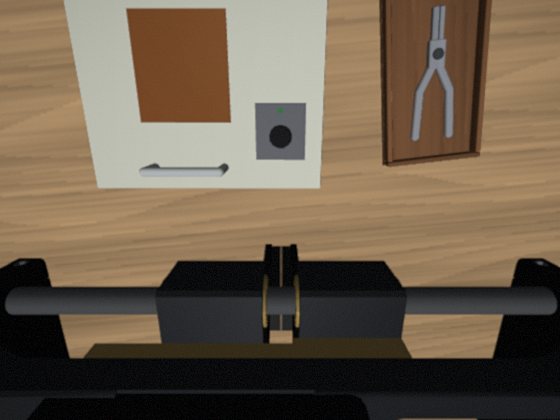

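View pics/scene_27.png

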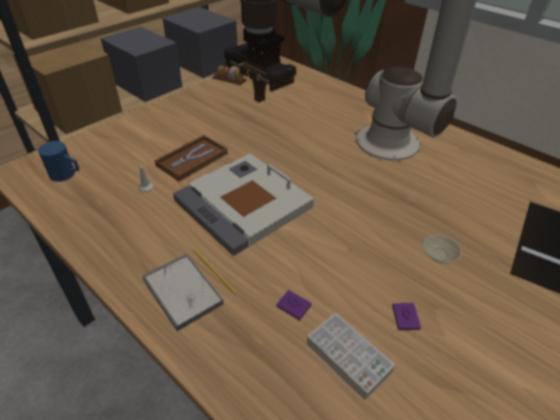

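The hood is shut, the key has been pressed, and the pliers lie in the tray. The organiser, dish and cone are where they were, and the gripper is clear of everything. Handing in.

```bash
python3 -c "
from station import r
r.finish_job(); print(r.sense()['time_s'])"
```

```text
the job is handed in; nothing more can be done
the job is handed in; nothing more can be done
```

The job is done and handed in at about 39 s of the 210 s; the system gave no verdict.

- **Pliers:** they lie flat in the wooden tray. I aimed their middle at the tray's centre, and the last pictures show them there.
- **Plates:** five silver build plates were present, and I saw no sixth in any view. I slid all five onto the sheet in a front row of three and a back row of two, raising each only about 1 mm to clear the sheet's 0.6 mm edge. Just before closing, the plate centres were about 50 mm from the sheet's centre in x and 81 mm in y at most (limits 80 and 102). The purple look-alikes were left alone.
- **Hood:** I pushed it past upright from behind and it dropped shut. Its front corners were within about 2 pixels of where a fully shut hood would put them. I cannot read the hinge angle directly.
- **Key:** I pressed it with the shut fingers at about 13 N, read on the wrist sensor, for roughly half a second and then released. I could not hear or read the click itself.
- **Bystanders:** the organiser, glass dish and ring cone look unmoved in the final pictures, and the arm was clear of everything.

No check failed. The two measurements of the key differed by about 4 mm, so I aimed where the wrist camera showed it, and the fingertips covered the key. I noticed no plate being knocked aside and no slackening of the grip.

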